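Turn the weld coupon over and set the spatter guard

ROBOT

A 7-joint arm with a two-finger parallel gripper is mounted at the origin on the work surface. World frame = base frame: x ahead of the robot, y to its left, z up, the work surface at z = 0. Lengths are in mm, angles in rad, forces in N, time in s.
With the tool pointing down it reaches from about 400 to 850 mm from the base axis. Payload 6.9 kg.
Tool frame: the origin (TCP) lies on the centre line of the jaws, within the pads' length; the fingertips stand 8 mm ahead of it and the grasp point (between the pads) lies 11 mm behind it; z points along the fingers, y is the line along which they close (so a half turn about z gives the same grasp; the last joint's range is limited). The gripper opens to 85 mm and grips with 20 to 120 N. Pads are 22 mm wide; open, the fingers measure 114 mm over their backs; the gripper's body (76 mm by 85 mm) begins 54 mm behind the grasp point. The pads swing forward as they close: fully open they stand 13 mm farther back than shut.
Start: joints at [1.212, 0.507, -0.238, 1.5, 0.126, 1.149, -0.155], TCP at [280.123, -558.697, 239.275] pointing down, gripper open.
Joint ranges: [-3.08, 3.08], [-0.24, 2.05], [-1.43, 1.35], [0, 2.5], [-1.52, 4.66], [0.17, 1.96], [-2.89, 2.89]. Speed limits (rad/s): [2.39, 2.39, 3.14, 3.14, 3.14, 3.14, 3.14].

INTERFACE

Orientations are given as a unit quaternion [w, x, y, z].
In Python, from rig import sensors, optics, r gives the robot as it stands. The module is installed in compiled form; this text tells all that it offers.
- The arm moves only by the shell command python3 -m creep 'ROWS'. ROWS is JSON, a list of rows, each an object of numbers: "x", "y", "z": the shift along the world's x, y, z in units of 1 m (1.0 is 1 m); "wx", "wy", "wz": the turn, a rotation vector about the world's x, y, z in units of 360 degrees (1.0 is 360 degrees); "grip": the opening, from 0 (shut) to 1 (fully open). In form: [{"x": .., "y": .., "z": .., "wx": .., "wy": .., "wz": .., "grip": ..}, ...]. A call has 1 to 8 rows; each row is the pose to reach, as a shift and turn from the pose commanded when the call began, turning the shorter way round; what a row does not reach only later rows make up. A row lasts 1/10 s, in which the tool goes at most 50 mm and 8.59 degrees, less where a joint would pass 70% of its speed; a pose out of reach is approached as far as the arm can. A call with a number of a shift or a turn outside -1 to 1 is refused whole. A call with a gripper value outside its range is refused whole. The fingers move at their own pace and stop on an object; the grip force is fixed at half the most. Time passes only in rows, so rows that repeat a pose let the fingers close. It gives the time, the measured TCP pose, the force, the opening and the grip force at its end, in the units of the state.
- sensors.observe(): the state, without advancing time (a new reading comes with each control period).
- optics.snapshot(name): name is "scene" or "top" or "wrist"; returns the picture (384x512x3 uint8, red, green, blue); there is no depth.
- optics.get_calibration(name): a dict with "vfov" (degrees; the focal length in pixels is half the picture's height over the tangent of half this angle, whatever the lens; pixels are square), "cx", "cy" (the principal point, pixels), "cam_to_world" (4x4, takes a point from camera to world coordinates); the wrist camera has in their place "mount" (4x4, takes a point from camera to tool coordinates, whose origin is the TCP and whose axes are the flange's). Camera axes: x right, y up, looking along -z (the intrinsics and any distortion apply to the point x, -y, -z); pixel columns grow to the right and rows downward; lengths in mm; the calibration is good to about 2 mm. A picture is of the moment at which its call begins: read the wrist's pose just before it. get_calibration takes no time and is no camera call.
- r.hand_in(): hands the job in; it is judged then, once.
The state is a dict: "t": time; "joint_pos": joint angles; "qvel": joint speeds; "effort": joint torques, N m; "position": TCP position; "orientation": TCP orientation; "contact_force": force on the tool from outside, world axes, zero at the start; "torque": the same for the moment, N m; "finger_gap": finger opening in mm; "grasp_force": force on a finger pad.
Only numpy, scipy, OpenCV 4.12 (cv2) and the standard library are available. Lean on these libraries where they do the work, as an engineer would, in place of code of your own. Each camera call takes 0.05 s, during which the arm holds its last target. There are 200 camera calls.

TASK

Set this bench up for the second side of the weld: swing the catch of the sloping rest fully open, take out the steel plate, turn it over and put it back squarely on the rest, down against the ledge between the stops, so that the weld bead is underneath and the bare face shows, let it go, then swing the catch fully back across it. After that take the aluminium spatter guard from its leaning stand and stand it upright on a long thin edge, all the way down in the slot of the foot and about central along it. Leave the other things on the bench alone.

Things in the scene. Friction and masses are not known exactly. Their poses are not given: they have to be found in the camera images.
- plate: weld coupon: flat steel plate 120 (own x) x 90 (own y) x 6 thick (own z), 0.45 kg, origin at its centre. Own +z points out of the face with the weld bead, a ridge 44 long (along y), 9 wide, 3.5 high across the middle; the other face is bare. At the start it leans on the rest, own +x down the slope, bead outward.
- bed: sloping bed of the grey rest. Origin: centre of the plate's place on the surface that carries it, 85 above the table. Own +x down the slope (65 degrees below level), y level across, +z squarely out of the slope. Ledge under the plate at x = 60, stops beside the lower corners at y = +-50, both out to z = 17. Seated plate: centre at x = 0, y within 5 of 0, z = 3; upper edge at x = -60.
- rest: grey welding rest (fixed), base 116 x 160 x 8; origin: centre of its place on the table, 85 below the bed's origin; own +x is the level direction in which the slope goes down. Two sloping rails at bed y = +-37 (12 wide, from bed x = -40 down) carry the plate; between them (62 clear) it is open, so the bead fits there, and the top 20 of the plate stand clear behind.
- catch (a joint): swing catch, a flat steel arm turning about the bed's z: 0 = closed, across the upper part of the plate (towards bed -y); 1.571 = fully open, pointing down the slope beside the plate. Stays where it is left. Underside 6 above the seated plate's outer face; tip 52 from the pivot.
- catch_knob (a point): centre of the black ball knob, 22 diameter, on the catch: 46 from the pivot axis, 48 out from the bed surface, on an 8 diameter stem.
- catch_pivot (a point): point on the catch's turning axis, level with the knob's centre: bed x = -30, y = 65, z = 48. The knob moves on a circle of radius 46 about it, parallel to the bed's x and y. The axis post, 14 in diameter, reaches to z = 18.
- guard: spatter guard: plain aluminium plate 110 (own x) x 130 (own y) x 6 thick (own z), 0.23 kg, origin at its centre. At the start it leans on its stand at 65 degrees like the plate, own +x down the slope, own +z out of it, a 130 edge at the top; the upper 37 stand clear of the rails behind.
- stand: leaning stand of the guard (fixed, bare steel), base 110 x 140 x 8; origin: centre of its underside on the table; own +x is the level direction in which the slope goes down; two sloping rails at y = +-45 (14 wide) and a ledge 17 out from the slope surface.
- foot: fixed steel foot for the guard: base 70 x 150 x 6 with two rails that form a slot 9.4 wide along own y, open at both ends; origin: centre of its underside, below the slot's middle. Slot floor 6 above the table, straight up to 28, then flared to about 30 wide at 40 high. The guard when set has its centre 61 above the table.
- brush: wire hand brush with a wooden handle, 200 long, lying at the far side (bystander, loose)
- hammer: chipping hammer, 240 long, lying at the far side (bystander, loose)
- spray_can: upright can, 54 diameter, 150 high, at the left (bystander, loose)
- tip_box: closed flat grey box of contact tips, 70 x 45 x 20 high, between the left and the middle fixture (bystander, loose)
- magnet_square: small triangular welding magnet, about 40 x 40 x 16, between the middle and the right fixture (bystander, loose)
- angle_iron: offcut of steel angle, 120 long, 35 legs, near right (bystander, loose)
- flat_bar: steel flat, 120 x 30 x 10, near left (bystander, loose)
There are look-alikes about, which are no part of the job. There is more than one size of the plate; the job needs the smallest.

How it is judged:
By the outcome, as a careful person would: the job done as asked, in the order asked, and still so for the second after the job is handed in, with the robot touching nothing.
It also fails if it takes over 72 s, if anything falls off the work surface, if the arm or the gripper's body presses on something with over 40 N, if the wrist force passes 120 N, or if a joint passes its speed limit or range.

## Working session

There is one attempt and no reset: what is moved stays moved. The work goes in short steps, Python scripts to look and compute and a shell command to move; the robot and the scene stay as the last step left them, time stands still between calls to the robot, and variables do not carry over. Pictures are saved under pics/ and viewed, at most 10 in all, crops included, and the job is handed in when it is done.

```bash
mkdir -p pics; ls
python3 - <<'E'
from rig import sensors, optics, r
import cv2,json
s=sensors.observe();print(s)
for n in("scene","top","wrist"):
    c=optics.get_calibration(n);print(n,{k:(v.round(4).tolist() if hasattr(v,'round') and hasattr(v,'tolist') else v) for k,v in c.items()})
    im=optics.snapshot(n);cv2.imwrite(f"pics/{n}0.png",im[:,:,::-1])
a=cv2.imread("pics/scene0.png");b=cv2.imread("pics/top0.png")
cv2.imwrite("pics/s2.png",cv2.resize(a,(800,600),interpolation=cv2.INTER_CUBIC))
cv2.imwrite("pics/t2.png",cv2.resize(b,(800,600),interpolation=cv2.INTER_CUBIC))
E
```

```text
pics
{'t': 0.0, 'joint_pos': array([ 1.21148467,  0.50834478, -0.2375237 ,  1.50111781,  0.12572119,
        1.14890075, -0.15476965]), 'qvel': array([ 1.52347531e-04, -2.22908127e-04, -6.13090332e-04,  2.36344036e-05,
       -1.04516546e-03, -1.32268358e-03, -2.01772621e-03]), 'effort': array([-1.01350845e-04, -6.20600438e+01, -2.18649410e+00, -2.49650824e+01,
        1.27374291e-02,  1.20368041e-02,  2.02306813e-05]), 'position': array([ 279.86758122, -558.29979442,  238.43050064]), 'orientation': array([-8.59245324e-04,  9.73108535e-01,  2.30345366e-01, -2.29657432e-04]), 'contact_force': array([-0.09772884,  0.47979005,  0.42510335]), 'torque': array([-0.01852395, -0.07287928, -0.0268155 ]), 'grasp_force': 0.0, 'finger_gap': 85.46619745860207}
scene {'vfov': 50.91573027813428, 'cx': 253.74967727552811, 'cy': 193.44097673187508, 'cam_to_world': [[0.3919, -0.527, 0.7541, 1242.0536], [0.92, 0.2197, -0.3246, -242.072], [0.0053, 0.821, 0.5709, 665.2167], [0.0, 0.0, 0.0, 1.0]]}
top {'vfov': 49.73867266718457, 'cx': 253.9860836642883, 'cy': 195.16569134736991, 'cam_to_world': [[0.0216, 0.9976, -0.0651, 396.3169], [-0.9998, 0.0215, -0.0031, 111.0655], [-0.0017, 0.0651, 0.9979, 1244.5169], [0.0, 0.0, 0.0, 1.0]]}
wrist {'vfov': 68.92440189393363, 'cx': 259.5086029550559, 'cy': 188.558862083263, 'mount': [[-0.0002, 0.9656, 0.2599, 65.3255], [1.0, 0.0002, -0.0, 1.09], [-0.0001, 0.2599, -0.9656, -134.6293], [0.0, 0.0, 0.0, 1.0]]}
```

View pics/s2.png

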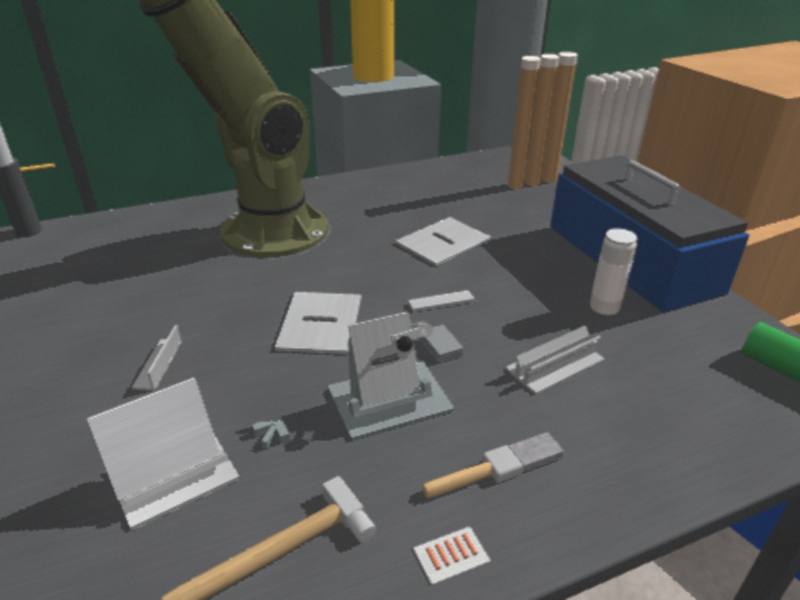

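View pics/t2.png

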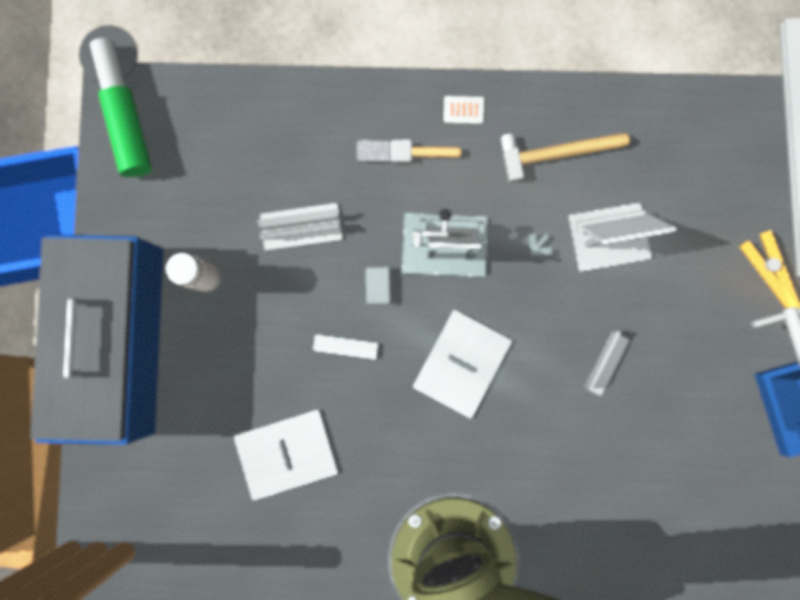

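The pictures show three bead plates. Two lie flat, at scene (320,322) and (443,240), and both look larger. The third, at scene (385,360) and top (445,240), is the small one leaning on the grey rest under the catch with the black knob at (404,343). That one fits the description. The guard leans at scene (160,440) and the foot is at (555,355). I'll confirm with wrist views.

```bash
cat > h.py <<'E'
import numpy as np, cv2, sys
from scipy.spatial.transform import Rotation as R
from rig import sensors, optics, r
def rot(q): return R.from_quat([q[1],q[2],q[3],q[0]])
def tool():
    s=sensors.observe(); T=np.eye(4); T[:3,:3]=rot(s["orientation"]).as_matrix(); T[:3,3]=s["position"]; return T,s
def look(name,tag):
    T,s=tool(); c=optics.get_calibration(name)
    M=T@np.array(c["mount"]) if name=="wrist" else np.array(c["cam_to_world"])
    im=optics.snapshot(name)[:,:,::-1].copy(); f=192/np.tan(np.radians(c["vfov"])/2)
    cv2.imwrite(f"pics/{tag}.png",im); np.savez(f"pics/{tag}.npz",M=M,k=[f,c["cx"],c["cy"]]); return im
def load(tag):
    d=np.load(f"pics/{tag}.npz"); return cv2.imread(f"pics/{tag}.png"),d["M"],d["k"]
def proj(P,M,k):
    p=(np.atleast_2d(P)-M[:3,3])@M[:3,:3]; return np.c_[k[1]+k[0]*p[:,0]/-p[:,2],k[2]+k[0]*p[:,1]/p[:,2]]
def tri(obs): # [(M,k,(u,v)),...]
    A=np.zeros((3,3));b=np.zeros(3)
    for M,k,(u,v) in obs:
        d=M[:3,:3]@np.array([(u-k[1])/k[0],-(v-k[2])/k[0],-1.]);d/=np.linalg.norm(d);Q=np.eye(3)-np.outer(d,d);A+=Q;b+=Q@M[:3,3]
    return np.linalg.solve(A,b)
def st():
    s=sensors.observe(); T=tool()[0]
    print("t%.2f"%s["t"],"p",s["position"].round(1),"z",T[:3,2].round(3),"y",T[:3,1].round(3),"q",np.array(s["joint_pos"]).round(2),"F",s["contact_force"].round(1),"gap %.1f gf %.1f"%(s["finger_gap"],s["grasp_force"]))
if __name__=="__main__":
    for a in sys.argv[1:]: look(*a.split(":"))
    st()
E
python3 h.py scene:sc top:tp
python3 -m creep '[{"x":0.05,"y":0.03,"z":0.03,"wz":-0.02},{"x":0.09,"y":0.06,"z":0.06,"wz":-0.04},{"x":0.13,"y":0.09,"z":0.06,"wz":-0.06},{"x":0.16,"y":0.12,"z":0.06,"wz":-0.074},{"x":0.19,"y":0.15,"z":0.06,"wz":-0.074},{"x":0.22,"y":0.18,"z":0.06,"wz":-0.074},{"x":0.25,"y":0.22,"z":0.06,"wz":-0.074},{"x":0.25,"y":0.22,"z":0.06,"wz":-0.074}]'
python3 h.py wrist:w1
```

```text
t0.25 p [ 280.  -558.5  238.9] z [-0.     0.001 -1.   ] y [ 0.448 -0.894 -0.001] q [ 1.21  0.51 -0.24  1.5   0.13  1.15 -0.15] F [-0.1  0.3 -0.2] gap 85.3 gf 0.0
t0.30 p [ 280.1 -558.6  239. ] z [-0.     0.001 -1.   ] y [ 0.448 -0.894 -0.001] q [ 1.21  0.51 -0.24  1.5   0.13  1.15 -0.15] F [0.1 1.7 0.2] gap 85.8 gf 0.0validation failed for argument at $[0]...
```

```bash
python3 -m creep '[{"x":0.05,"y":0.03,"z":0.03,"wx":0,"wy":0,"wz":-0.02,"grip":1},{"x":0.09,"y":0.06,"z":0.06,"wx":0,"wy":0,"wz":-0.04,"grip":1},{"x":0.13,"y":0.09,"z":0.06,"wx":0,"wy":0,"wz":-0.06,"grip":1},{"x":0.16,"y":0.12,"z":0.06,"wx":0,"wy":0,"wz":-0.074,"grip":1},{"x":0.19,"y":0.15,"z":0.06,"wx":0,"wy":0,"wz":-0.074,"grip":1},{"x":0.22,"y":0.18,"z":0.06,"wx":0,"wy":0,"wz":-0.074,"grip":1},{"x":0.25,"y":0.22,"z":0.06,"wx":0,"wy":0,"wz":-0.074,"grip":1},{"x":0.25,"y":0.22,"z":0.06,"wx":0,"wy":0,"wz":-0.074,"grip":1}]'
python3 h.py wrist:w1
```

```text
t: 1.1
position: [535.9, -329.7, 299.1]
orientation: [-0.003, 1.0, 0.006, 0.002]
contact_force: [-0.2, 0.2, 0.3]
finger_gap: 85.3
grasp_force: 0.0
t1.15 p [ 533.1 -334.   299.1] z [ 0.001  0.002 -1.   ] y [ 0.008 -1.    -0.002] q [ 0.63  0.47 -0.18  1.39  0.08  1.29 -1.12] F [-0.3 -0.6 -1.4] gap 85.8 gf 0.0
```

```bash
python3 -m creep '[{"x":0,"y":0.045,"z":0.02,"wx":0,"wy":0,"wz":0,"grip":1},{"x":0,"y":0.09,"z":0.03,"wx":0,"wy":0,"wz":0,"grip":1},{"x":0,"y":0.135,"z":0.03,"wx":0,"wy":0,"wz":0,"grip":1},{"x":0,"y":0.18,"z":0.03,"wx":0,"wy":0,"wz":0,"grip":1},{"x":0,"y":0.225,"z":0.03,"wx":0,"wy":0,"wz":0,"grip":1},{"x":0.01,"y":0.27,"z":0.03,"wx":0,"wy":0,"wz":0,"grip":1},{"x":0.01,"y":0.31,"z":0.03,"wx":0,"wy":0,"wz":0,"grip":1},{"x":0.01,"y":0.31,"z":0.03,"wx":0,"wy":0,"wz":0,"grip":1}]' | head -2
python3 h.py wrist:w2
python3 -m creep '[{"x":0.01,"y":0.045,"z":0,"wx":0,"wy":0,"wz":0,"grip":1},{"x":0.02,"y":0.09,"z":0,"wx":0,"wy":0,"wz":0,"grip":1},{"x":0.02,"y":0.12,"z":0,"wx":0,"wy":0,"wz":0,"grip":1},{"x":0.02,"y":0.12,"z":0,"wx":0,"wy":0,"wz":0,"grip":1}]' | head -2
python3 h.py wrist:w3
python3 - <<'E'
import cv2,numpy as np
w=[cv2.imread(f"pics/w{i}.png") for i in(1,2,3)]
t=cv2.imread("pics/sc.png")
g=np.vstack([np.hstack([cv2.resize(a,(400,300),interpolation=cv2.INTER_AREA) for a in p]) for p in ((w[0],w[1]),(w[2],t))])
cv2.imwrite("pics/m1.png",g)
E
```

```text
t: 1.95
position: [539.9, -22.9, 329.7]
t2.00 p [539.9 -26.7 329.5] z [ 0.  0. -1.] y [ 0.004 -1.    -0.   ] q [ 0.19  0.31 -0.27  1.56  0.09  1.28 -1.65] F [-0.1 -0.9  0.4] gap 85.4 gf 0.0
t: 2.4
position: [560.0, 94.5, 329.0]
t2.45 p [560.2  91.3 329. ] z [-0. -0. -1.] y [ 0.001 -1.     0.   ] q [-0.    0.36 -0.31  1.5   0.11  1.3  -1.89] F [-0.7 -0.9 -0.7] gap 85.6 gf 0.0
```

View pics/m1.png

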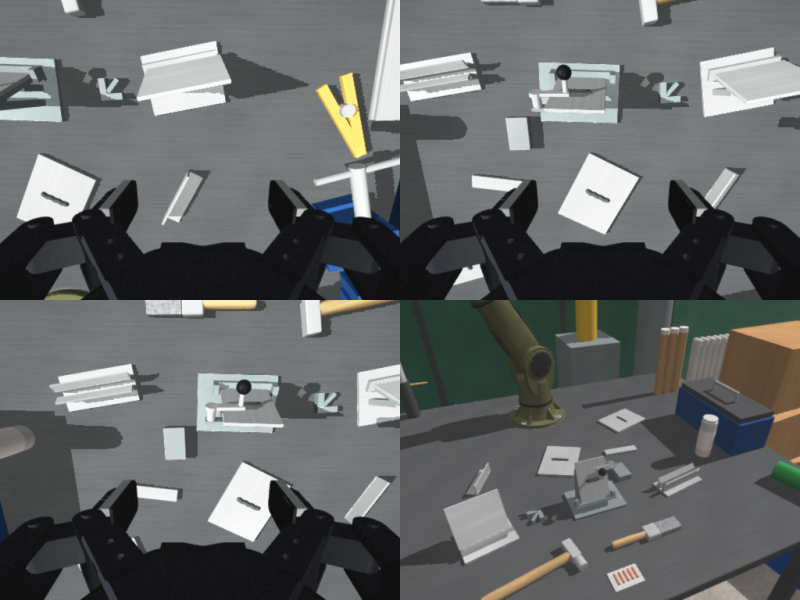

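w1 shows the stand at about (185,80), w2 and w3 show the rest with knob at (163,73) and (243,87), and the foot at (95,87) in w3, all in panel pixels. The two loose plates are clearly bigger. Next I'll enlarge these to confirm the plate and pick points.

Run:
```python
import cv2,numpy as np
def crop(tag,x0,y0,w,h,s):
    a=cv2.imread(f"pics/{tag}.png")[y0:y0+h,x0:x0+w]
    b=cv2.resize(a,None,fx=s,fy=s,interpolation=cv2.INTER_CUBIC)
    for x in range((x0+9)//10*10,x0+w,10):
        X=int((x-x0+.5)*s);cv2.line(b,(X,0),(X,6 if x%50 else 14),(0,0,255),1)
        if x%20==0:cv2.putText(b,str(x),(X-8,22),0,.3,(0,255,255),1)
    for y in range((y0+9)//10*10,y0+h,10):
        Y=int((y-y0+.5)*s);cv2.line(b,(0,Y),(6 if y%50 else 14,Y),(0,0,255),1)
        if y%20==0:cv2.putText(b,str(y),(10,Y+3),0,.3,(0,255,255),1)
    return b
g=np.vstack([np.hstack([crop("w2",168,76,125,94,3.2),crop("w3",246,90,125,94,3.2)]),np.hstack([crop("w1",172,46,125,94,3.2),crop("w3",62,75,150,94,400/150)[:250] if 0 else cv2.resize(crop("w3",62,60,150,112,8/3),(400,300))])])
cv2.imwrite("pics/m2.png",g)
```

```text
Traceback (most recent call last):
ValueError: all the input array dimensions except for the concatenation axis must match exactly, but along dimension 0, the array at index 0 has size 301 and the array at index 1 has size 300
```

```bash
cat > crop.py <<'E'
import cv2,numpy as np
def crop(tag,x0,y0,w,h):
    s=400/w
    a=cv2.imread(f"pics/{tag}.png")[y0:y0+h,x0:x0+w]
    b=cv2.resize(a,(400,300),interpolation=cv2.INTER_CUBIC)
    for x in range((x0+9)//10*10,x0+w,10):
        X=int((x-x0+.5)*s);cv2.line(b,(X,0),(X,6 if x%50 else 14),(0,0,255),1)
        if x%20==0:cv2.putText(b,str(x),(X-8,22),0,.3,(0,255,255),1)
    for y in range((y0+9)//10*10,y0+h,10):
        Y=int((y-y0+.5)*s);cv2.line(b,(0,Y),(6 if y%50 else 14,Y),(0,0,255),1)
        if y%20==0:cv2.putText(b,str(y),(10,Y+3),0,.3,(0,255,255),1)
    return b
def sheet(n,*c):
    c=[crop(*a) for a in c]; cv2.imwrite(f"pics/{n}.png",np.vstack([np.hstack(c[:2]),np.hstack(c[2:])]) if len(c)>2 else np.hstack(c))
E
python3 -c "
from crop import *
sheet('m2',('w2',168,76,124,93),('w3',246,90,124,93),('w1',172,46,128,96),('w3',62,60,152,114))"
```

```text
(no output)
```

View pics/m2.png

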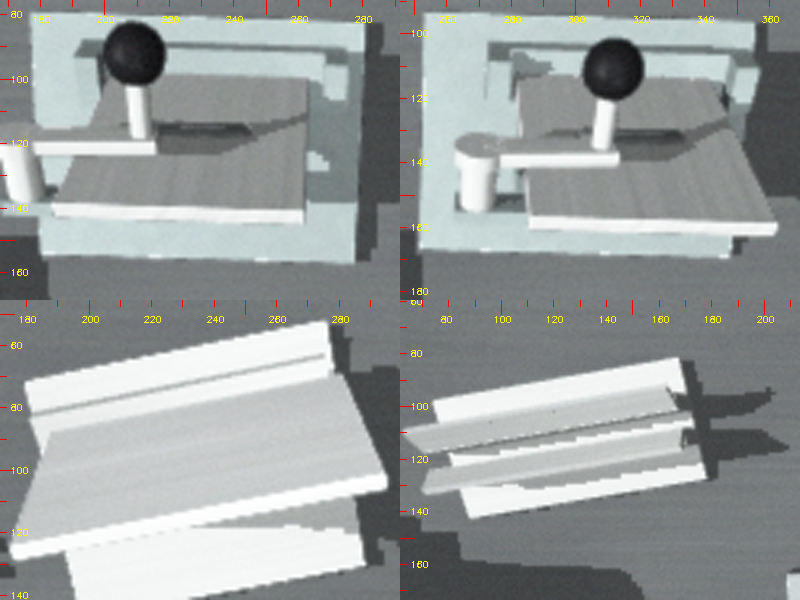

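The small plate on the rest is confirmed: bead outward, catch across it. Panel pixels: knob at (135,54) and (613,69), plate's top edge (53,207)–(303,213), guard's top edge (10,548)–(387,478), foot base corners (433,402), (680,358), (707,479) and (470,518). Now fitting poses.

```bash
cat > fit.py <<'E'
from h import *
from scipy.optimize import least_squares
def W(P,p): # local -> world; p=x,y,yaw,(z)
    c,s=np.cos(p[2]),np.sin(p[2]);P=np.atleast_2d(np.array(P,float))
    return np.c_[p[0]+c*P[:,0]-s*P[:,1],p[1]+s*P[:,0]+c*P[:,1],P[:,2]+(p[3] if len(p)>3 else 0)]
C,S=np.cos(np.radians(65)),np.sin(np.radians(65))
def bed(x,y,z,h=85): return [x*C+z*S,y,h-x*S+z*C]
def fit(obs,p0):
    D={t:load(t)[1:] for t in {o[0] for o in obs}}
    f=lambda p:np.concatenate([proj(W(o[2],p),*D[o[0]])[0]-o[1] for o in obs])
    q=least_squares(f,p0,loss="soft_l1");return q.x,f(q.x).reshape(-1,2)
E
python3 - <<'E'
from fit import *
a,b,c=load("w1"),load("w2"),load("w3")
print("knob",tri([(*b[1:],(209.3,92.2)),(*c[1:],(311.5,110.9))]).round(1))
print("plateL",tri([(*b[1:],(183.9,139.7)),(*c[1:],(286.1,156.1))]).round(1),"R",tri([(*b[1:],(261.4,141.5)),(*c[1:],(362.4,158.6))]).round(1))
B=lambda x,y,z:(x,y,z)
rest=[("w2",(177.4,79.8),B(58,80,8)),("w2",(280.3,82.6),B(58,-80,8)),("w2",(180.5,154.5),B(-58,80,8)),("w2",(277.5,157),B(-58,-80,8)),
("w3",(252.9,93.8),B(58,80,8)),("w3",(356.2,96.6),B(58,-80,8)),("w3",(251.4,166.1),B(-58,80,8)),
("w2",(209.3,92.2),bed(-30,19,48)),("w3",(311.5,110.9),bed(-30,19,48)),
("w2",(183.9,139.7),bed(-60,45,6)),("w2",(261.4,141.5),bed(-60,-45,6)),("w3",(286.1,156.1),bed(-60,45,6)),("w3",(362.4,158.6),bed(-60,-45,6))]
for p0 in([580,28,0],[580,28,0,0]):
    p,e=fit(rest,p0);print("rest",p.round(3));
print(e.round(1).tolist())
foot=[("w3",(74,98.3),B(35,75,6)),("w3",(167.9,81.5),B(35,-75,6)),("w3",(178.1,127.5),B(-35,-75,6)),("w3",(88.1,142.3),B(-35,75,6))]
p,e=fit(foot,[627,297,.1]);print("foot",p.round(3),e.round(1).tolist())
st=[("w1",(179.5,71.4),B(55,70,8)),("w1",(276.1,52.2),B(55,-70,8)),("w1",(288,130.3),B(-55,-70,8))]
p,e=fit(st,[600,-280,.1]);print("stand",p.round(3),e.round(1).tolist())
M,k=a[1:]
for n,uv in(("L",(174.7,124.9)),("R",(295.3,102.5))):
    for z in(120,130,140):
        d=M[:3,:3]@np.array([(uv[0]-k[1])/k[0],-(uv[1]-k[2])/k[0],-1]);print("guard",n,(M[:3,3]+d*(z-M[2,3])/d[2]).round(1))
E
```

```text
knob [628.6  34.2 129.3]
plateL [577.   63.1 140.8] R [575.1 -25.5 141.2]
rest [ 5.96162e+02  1.99760e+01 -2.20000e-02]
rest [ 5.9603e+02  1.9772e+01 -2.2000e-02 -2.3280e+00]
[[3.5, -0.7], [4.6, -0.3], [3.5, -0.1], [3.7, 0.2], [3.9, -0.6], [3.4, -0.6], [3.8, 0.7], [-3.6, 1.1], [-3.4, 1.2], [-1.4, -1.0], [-0.6, -0.5], [-2.0, 0.6], [-1.2, 0.1]]
foot [6.25402e+02 3.03874e+02 1.64000e-01] [[0.0, -0.4], [-0.3, 0.1], [0.2, 0.1], [0.1, 0.3]]
stand [ 6.1820e+02 -2.9265e+02  1.9300e-01] [[-0.6, -0.1], [0.1, -0.4], [0.4, 0.6]]
guard L [ 588.8 -236.2  120. ]
guard L [ 589.2 -239.2  130. ]
guard L [ 589.6 -242.2  140. ]
guard R [ 613.9 -367.3  120. ]
guard R [ 613.5 -366.1  130. ]
guard R [ 613.1 -365.   140. ]
```

```bash
python3 h.py
python3 -m creep '[{"x":0.03,"y":-0.03,"z":-0.02,"wx":0,"wy":0,"wz":0,"grip":0.6},{"x":0.05,"y":-0.05,"z":-0.05,"wx":0,"wy":0,"wz":0,"grip":0.6},{"x":0.068,"y":-0.056,"z":-0.09,"wx":0,"wy":0,"wz":0,"grip":0.6},{"x":0.068,"y":-0.056,"z":-0.13,"wx":0,"wy":0,"wz":0,"grip":0.6},{"x":0.068,"y":-0.056,"z":-0.15,"wx":0,"wy":0,"wz":0,"grip":0.6},{"x":0.068,"y":-0.056,"z":-0.15,"wx":0,"wy":0,"wz":0,"grip":0.6}]'|head -2
python3 h.py wrist:w4
python3 -c "
from crop import *
sheet('m3',('w4',150,60,280,210),('w1',150,40,160,120))"
```

```text
t2.45 p [560.2  91.3 329. ] z [-0. -0. -1.] y [ 0.001 -1.     0.   ] q [-0.    0.36 -0.31  1.5   0.11  1.3  -1.89] F [-0.7 -0.9 -0.7] gap 85.6 gf 0.0
t: 3.05
position: [626.3, 31.0, 175.7]
t3.10 p [627.5  31.9 178.2] z [-0.003 -0.002 -1.   ] y [-0.004 -1.     0.002] q [ 0.07  0.57 -0.27  1.57  0.17  1.02 -1.82] F [-0.8  0.   0.7] gap 51.3 gf 0.0
```

View pics/m3.png

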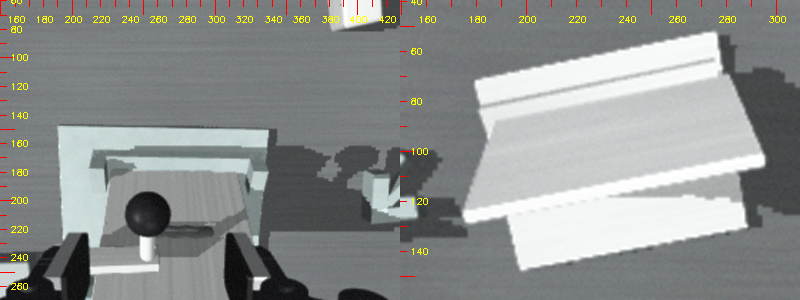

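The crop shows the knob at panel (148,213), slightly left of the jaw centre line at about 157. I'll triangulate again with this closer view.

Run:
```python
from fit import *
D={t:load(t)[1:] for t in("w2","w3","w4")}
o={"w2":(209.3,92.2),"w3":(311.5,110.9),"w4":(253.1,208.6)}
print(tri([(*D[t],o[t]) for t in o]),tri([(*D[t],o[t]) for t in("w3","w4")]))
# dark-blob centre refine in w4
im=load("w4")[0][185:235,225:282].max(axis=2)
n,l,s,c=cv2.connectedComponentsWithStats((im<60).astype("uint8"));print(s[1:].tolist(),(c[1:]+[225,185]).round(1).tolist())
st()
```

```text
[628.65910708  34.16096574 128.79632368] [628.67561533  34.10839535 128.69782285]
[[13, 9, 33, 31, 747], [54, 33, 1, 1, 1], [56, 33, 1, 1, 1], [47, 34, 3, 1, 3], [52, 34, 1, 1, 1]] [[253.6, 209.5], [279.0, 218.0], [281.0, 218.0], [273.0, 219.0], [277.0, 219.0]]
t3.10 p [627.5  31.9 178.2] z [-0.003 -0.002 -1.   ] y [-0.004 -1.     0.002] q [ 0.07  0.57 -0.27  1.57  0.17  1.02 -1.82] F [-0.8  0.   0.7] gap 51.3 gf 0.0
```

```bash
python3 -m creep '[{"x":0,"y":-0.001,"z":-0.03,"wx":0,"wy":0,"wz":0,"grip":0.6},{"x":0,"y":-0.001,"z":-0.062,"wx":0,"wy":0,"wz":0,"grip":0.6},{"x":0,"y":-0.001,"z":-0.062,"wx":0,"wy":0,"wz":0,"grip":0},{"x":0,"y":-0.001,"z":-0.062,"wx":0,"wy":0,"wz":0,"grip":0},{"x":0,"y":-0.001,"z":-0.062,"wx":0,"wy":0,"wz":0,"grip":0},{"x":0,"y":-0.001,"z":-0.062,"wx":0,"wy":0,"wz":0,"grip":0},{"x":0,"y":-0.001,"z":-0.062,"wx":0,"wy":0,"wz":0,"grip":0}]'; python3 h.py
```

```text
t: 3.8
position: [628.7, 35.2, 119.0]
orientation: [-0.0, 1.0, 0.0, 0.001]
contact_force: [-2.4, 4.1, 2.7]
finger_gap: 18.5
grasp_force: 59.0
t3.80 p [628.7  35.2 119. ] z [ 0.002  0.001 -1.   ] y [ 0.001 -1.    -0.001] q [ 0.06  0.63 -0.26  1.65  0.19  0.89 -1.84] F [-2.4  4.1  2.7] gap 18.5 gf 59.0
```

```bash
python3 -m creep '[{"x":0.0041,"y":0.0009,"z":-0.0087,"wx":0,"wy":0,"wz":0,"grip":0},{"x":0.008,"y":0.0038,"z":-0.017,"wx":0,"wy":0,"wz":0,"grip":0},{"x":0.0116,"y":0.0085,"z":-0.0245,"wx":0,"wy":0,"wz":0,"grip":0},{"x":0.0148,"y":0.015,"z":-0.031,"wx":0,"wy":0,"wz":0,"grip":0},{"x":0.0173,"y":0.0226,"z":-0.036,"wx":0,"wy":0,"wz":0,"grip":0}]'; python3 h.py
```

```text
t: 4.3
position: [646.7, 52.4, 81.3]
orientation: [0.003, 1.0, -0.002, 0.001]
contact_force: [0.2, -10.5, 1.2]
finger_gap: 18.7
grasp_force: 68.4
t4.30 p [646.7  52.4  81.3] z [ 0.002 -0.005 -1.   ] y [-0.003 -1.     0.005] q [ 0.02  0.69 -0.24  1.62  0.21  0.85 -1.88] F [  0.2 -10.5   1.2] gap 18.7 gf 68.4
```

```bash
python3 -m creep '[{"x":0.0019,"y":0.0088,"z":-0.0035,"wx":0,"wy":0,"wz":0,"grip":0},{"x":0.0029,"y":0.018,"z":-0.0053,"wx":0,"wy":0,"wz":0,"grip":0},{"x":0.003,"y":0.024,"z":-0.0055,"wx":0,"wy":0,"wz":0,"grip":0},{"x":0.003,"y":0.028,"z":-0.0055,"wx":0,"wy":0,"wz":0,"grip":0},{"x":0.003,"y":0.028,"z":-0.0055,"wx":0,"wy":0,"wz":0,"grip":0}]'; python3 h.py
```

```text
t: 4.8
position: [652.7, 68.6, 71.5]
orientation: [0.009, 1.0, -0.006, 0.002]
contact_force: [19.4, -29.0, -32.7]
finger_gap: 18.8
grasp_force: 69.2
t4.80 p [652.7  68.6  71.5] z [ 0.003 -0.017 -1.   ] y [-0.012 -1.     0.017] q [-0.02  0.71 -0.22  1.61  0.22  0.84 -1.92] F [ 19.4 -29.  -32.7] gap 18.8 gf 69.2
```

```bash
python3 h.py wrist:w5 scene:s5
python3 -c "
from crop import *
sheet('m4',('w5',130,50,320,240),('s5',170,170,160,120))"
```

```text
t4.90 p [652.7  68.6  71.6] z [ 0.003 -0.017 -1.   ] y [-0.013 -1.     0.017] q [-0.02  0.71 -0.22  1.61  0.22  0.84 -1.92] F [ 20.1 -30.2 -32.7] gap 18.5 gf 69.2
```

View pics/m4.png

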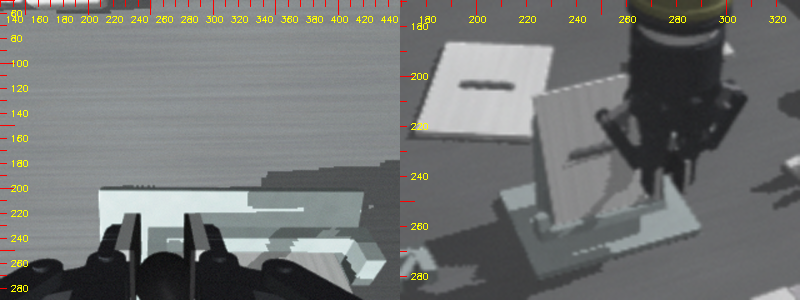

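The jaws hold the ball only by its robot-side edge, at panel (165,275). The catch has reached about 75°, so I'll open a little and finish by pushing with the finger.

```bash
python3 -m creep '[{"x":0,"y":-0.012,"z":0,"wx":0,"wy":0,"wz":0,"grip":0.4},{"x":0,"y":-0.012,"z":0.002,"wx":0,"wy":0,"wz":0,"grip":0.4},{"x":0,"y":-0.005,"z":0.002,"wx":0,"wy":0,"wz":0,"grip":0.4},{"x":0,"y":0.003,"z":0.002,"wx":0,"wy":0,"wz":0,"grip":0.4},{"x":0,"y":0.007,"z":0.002,"wx":0,"wy":0,"wz":0,"grip":0.4},{"x":0,"y":0.009,"z":0.002,"wx":0,"wy":0,"wz":0,"grip":0.4},{"x":0,"y":0.009,"z":0.002,"wx":0,"wy":0,"wz":0,"grip":0.4}]'; python3 h.py
```

```text
t: 5.6
position: [648.7, 87.9, 78.1]
orientation: [0.004, 1.0, -0.002, -0.0]
contact_force: [0.9, -17.4, 0.7]
finger_gap: 33.9
grasp_force: 8.8
t5.60 p [648.7  87.9  78.1] z [-0.    -0.009 -1.   ] y [-0.003 -1.     0.009] q [-0.04  0.71 -0.23  1.61  0.21  0.85 -1.93] F [  0.9 -17.4   0.7] gap 33.9 gf 8.8
```

```bash
python3 -m creep '[{"x":0,"y":-0.013,"z":0,"wx":0,"wy":0,"wz":0,"grip":0.4},{"x":0,"y":-0.013,"z":0.02,"wx":0,"wy":0,"wz":0,"grip":0.4},{"x":0,"y":-0.013,"z":0.06,"wx":0,"wy":0,"wz":0,"grip":0.4},{"x":-0.01,"y":-0.02,"z":0.105,"wx":0,"wy":0,"wz":0.02,"grip":0.4},{"x":-0.04,"y":-0.03,"z":0.14,"wx":0,"wy":0,"wz":0.04,"grip":0.4},{"x":-0.07,"y":-0.05,"z":0.17,"wx":0,"wy":0,"wz":0.06,"grip":0.4},{"x":-0.1,"y":-0.07,"z":0.19,"wx":0,"wy":0,"wz":0.08,"grip":0.4},{"x":-0.13,"y":-0.078,"z":0.19,"wx":0,"wy":0,"wz":0.1,"grip":0.4}]'; python3 h.py wrist:w6
python3 - <<'E'
from fit import *
T,s=tool(); y=-.022
xb=np.array([C*np.cos(y),C*np.sin(y),-S]);zb=np.array([S*np.cos(y),S*np.sin(y),C]);yb=np.cross(zb,xb)
for al in(-12,0,12):
    A=R.from_rotvec(np.radians(al)*zb)
    z=A.apply(xb);Yt=zb;X=np.cross(Yt,z)
    v=(R.from_matrix(np.c_[X,Yt,z])*R.from_matrix(T[:3,:3]).inv()).as_rotvec()
    print(al,(v/2/np.pi).round(4))
E
```

```text
t: 6.4
position: [518.6, 16.6, 271.1]
orientation: [0.001, 0.95, 0.312, 0.003]
contact_force: [0.3, -0.5, 0.2]
finger_gap: 34.0
grasp_force: 0.0
t6.45 p [513.2  15.8 269.8] z [ 0.    -0.002 -1.   ] y [ 0.599 -0.801  0.002] q [ 0.26  0.33 -0.47  1.74  0.16  1.12 -1.19] F [-6.9 -0.6 -2.4] gap 34.2 gf 0.0
-12 [-0.0624 -0.0478  0.1342]
0 [-0.0326 -0.0637  0.142 ]
12 [-0.0023 -0.0793  0.1487]
```

```bash
python3 -m creep '[{"x":0,"y":0,"z":0,"wx":-0.005,"wy":-0.009,"wz":0.02,"grip":0.4},{"x":0,"y":0,"z":0,"wx":-0.01,"wy":-0.018,"wz":0.04,"grip":0.4},{"x":0,"y":0,"z":0,"wx":-0.014,"wy":-0.027,"wz":0.06,"grip":0.4},{"x":0,"y":0,"z":0,"wx":-0.018,"wy":-0.036,"wz":0.08,"grip":0.4},{"x":0.005,"y":0,"z":0,"wx":-0.023,"wy":-0.045,"wz":0.1,"grip":0.4},{"x":0.01,"y":0,"z":0,"wx":-0.028,"wy":-0.054,"wz":0.12,"grip":0.4},{"x":0.01,"y":0,"z":0,"wx":-0.0326,"wy":-0.0637,"wz":0.142,"grip":0.4},{"x":0.01,"y":0,"z":0,"wx":-0.0326,"wy":-0.0637,"wz":0.142,"grip":0.4}]'>/dev/null; python3 h.py
python3 -m creep '[{"x":0,"y":0,"z":0,"wx":-0.01,"wy":0,"wz":0.0215,"grip":0.4},{"x":0,"y":0,"z":0,"wx":-0.02,"wy":0,"wz":0.043,"grip":0.4},{"x":0,"y":0,"z":0,"wx":-0.03,"wy":0.0005,"wz":0.0645,"grip":0.4},{"x":0,"y":0,"z":0,"wx":-0.04,"wy":0.001,"wz":0.086,"grip":0.4},{"x":0,"y":0,"z":0,"wx":-0.05,"wy":0.001,"wz":0.1075,"grip":0.4},{"x":0,"y":0,"z":0,"wx":-0.06,"wy":0.0013,"wz":0.129,"grip":0.4},{"x":0,"y":0,"z":0,"wx":-0.0704,"wy":0.0015,"wz":0.151,"grip":0.4},{"x":0,"y":0,"z":0,"wx":-0.0704,"wy":0.0015,"wz":0.151,"grip":0.4}]'>/dev/null; python3 h.py
```

```text
t7.25 p [526.8  17.2 267.5] z [ 0.421 -0.007 -0.907] y [ 0.907 -0.03   0.421] q [ 0.43  0.15 -0.63  2.09  0.35  0.53 -0.47] F [-0.3 -0.5  0.9] gap 34.6 gf 0.0
t8.05 p [528.8  17.1 268.2] z [ 0.421 -0.009 -0.907] y [0.484 0.848 0.216] q [ 0.61  0.18 -0.85  2.08  0.46  0.56  0.46] F [ 0.3 -1.  -0.3] gap 34.5 gf 0.0
```

```bash
python3 -m creep '[{"x":0,"y":0,"z":0,"wx":-0.01,"wy":0,"wz":0.0215,"grip":0.4},{"x":0,"y":0,"z":0,"wx":-0.02,"wy":0,"wz":0.043,"grip":0.4},{"x":0,"y":0,"z":0,"wx":-0.03,"wy":0.0005,"wz":0.0645,"grip":0.4},{"x":0,"y":0,"z":0,"wx":-0.04,"wy":0.001,"wz":0.086,"grip":0.4},{"x":0,"y":0,"z":0,"wx":-0.05,"wy":0.001,"wz":0.1075,"grip":0.4},{"x":0,"y":0,"z":0,"wx":-0.06,"wy":0.0013,"wz":0.129,"grip":0.4},{"x":0,"y":0,"z":0,"wx":-0.0704,"wy":0.0015,"wz":0.151,"grip":0.4},{"x":0,"y":0,"z":0,"wx":-0.0704,"wy":0.0015,"wz":0.151,"grip":0.4}]'>/dev/null; python3 h.py
python3 -m creep '[{"x":0,"y":0,"z":0,"wx":-0.01,"wy":0,"wz":0.0215,"grip":0.4},{"x":0,"y":0,"z":0,"wx":-0.02,"wy":0,"wz":0.043,"grip":0.4},{"x":0,"y":0,"z":0,"wx":-0.03,"wy":0.0005,"wz":0.0645,"grip":0.4},{"x":0,"y":0,"z":0,"wx":-0.04,"wy":0.001,"wz":0.086,"grip":0.4},{"x":0,"y":0,"z":0,"wx":-0.05,"wy":0.001,"wz":0.1075,"grip":0.4},{"x":0,"y":0,"z":0,"wx":-0.06,"wy":0.0013,"wz":0.129,"grip":0.4},{"x":0,"y":0,"z":0,"wx":-0.0704,"wy":0.0015,"wz":0.151,"grip":0.4},{"x":0,"y":0,"z":0,"wx":-0.0704,"wy":0.0015,"wz":0.151,"grip":0.4}]'>/dev/null; python3 h.py wrist:w7
python3 - <<'E'
from fit import *
T,s=tool(); y=-.022
xb=np.array([C*np.cos(y),C*np.sin(y),-S]);zb=np.array([S*np.cos(y),S*np.sin(y),C])
z=xb;Yt=-zb;X=np.cross(Yt,z)
print(((R.from_matrix(np.c_[X,Yt,z])*R.from_matrix(T[:3,:3]).inv()).as_rotvec()/2/np.pi).round(4))
E
```

```text
t8.85 p [528.7  16.5 267.9] z [ 0.422 -0.01  -0.906] y [-0.419  0.885 -0.205] q [ 0.8   0.24 -1.11  2.08  0.61  0.61  1.35] F [0.3 1.1 0.4] gap 34.3 gf 0.0
t9.70 p [528.5  16.2 267.7] z [ 0.424 -0.009 -0.906] y [-0.905  0.044 -0.424] q [ 0.94  0.33 -1.37  2.08  0.79  0.71  2.2 ] F [0.  0.7 0.1] gap 34.3 gf 0.0
[-0.0016  0.0002  0.0034]
```

Both flip orientations are reachable (joint 7 at −0.47 and 2.2). I'll grasp in this one and turn back the other way once the plate is held.

```bash
python3 -m creep '[{"x":0.01,"y":0.002,"z":-0.04,"wx":-0.0016,"wy":0,"wz":0.0034,"grip":0.4},{"x":0.027,"y":0.003,"z":-0.089,"wx":-0.0016,"wy":0,"wz":0.0034,"grip":0.4},{"x":0.0387,"y":0.003,"z":-0.114,"wx":-0.0016,"wy":0,"wz":0.0034,"grip":0.4},{"x":0.05,"y":0.003,"z":-0.1385,"wx":-0.0016,"wy":0,"wz":0.0034,"grip":0.4},{"x":0.05,"y":0.003,"z":-0.1385,"wx":-0.0016,"wy":0,"wz":0.0034,"grip":0.4},{"x":0.05,"y":0.003,"z":-0.1385,"wx":-0.0016,"wy":0,"wz":0.0034,"grip":0.4}]'; python3 h.py wrist:w8 scene:s8
python3 -c "
from crop import *
sheet('m5',('w8',60,0,452,339),('s8',170,150,160,120))"
```

```text
t: 10.3
position: [578.2, 19.7, 129.5]
orientation: [0.151, -0.684, 0.696, -0.155]
contact_force: [-0.5, 0.4, -0.2]
finger_gap: 34.1
grasp_force: 0.0
t10.40 p [578.6  19.3 130.7] z [ 0.426 -0.01  -0.905] y [-0.905  0.014 -0.426] q [ 0.53  0.54 -0.94  2.18  1.35  0.55  1.72] F [1.1 0.3 0.5] gap 34.3 gf 0.0
```

View pics/m5.png

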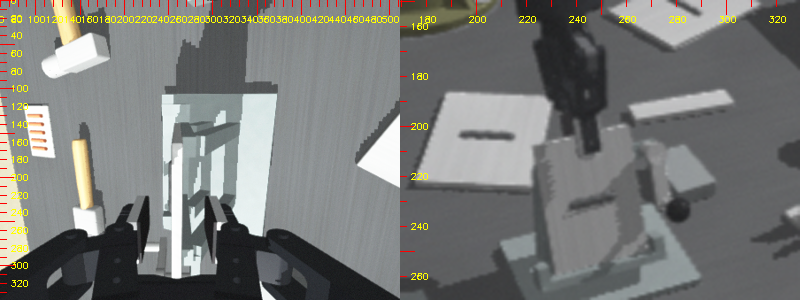

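The plate's top edge, at panel x≈177, lies centred between the pads (143 and 210). The scene view shows the catch fully open beside the plate, knob at (680,210).

```bash
python3 -m creep '[{"x":0,"y":0,"z":0,"wx":0,"wy":0,"wz":0,"grip":0},{"x":0,"y":0,"z":0,"wx":0,"wy":0,"wz":0,"grip":0},{"x":0,"y":0,"z":0,"wx":0,"wy":0,"wz":0,"grip":0},{"x":0,"y":0,"z":0,"wx":0,"wy":0,"wz":0,"grip":0},{"x":0,"y":0,"z":0,"wx":0,"wy":0,"wz":0,"grip":0}]'; python3 h.py
```

```text
t: 10.9
position: [578.2, 18.6, 130.4]
orientation: [0.151, -0.685, 0.695, -0.157]
contact_force: [-5.7, -0.6, 9.4]
finger_gap: 4.4
grasp_force: 60.2
t10.90 p [578.2  18.6 130.4] z [ 0.426 -0.011 -0.905] y [-0.905  0.012 -0.426] q [ 0.53  0.54 -0.94  2.18  1.35  0.55  1.72] F [-5.7 -0.6  9.4] gap 4.4 gf 60.2
```

```bash
python3 -m creep '[{"x":-0.0085,"y":0,"z":0.018,"wx":0,"wy":0,"wz":0,"grip":0},{"x":-0.017,"y":0,"z":0.036,"wx":0,"wy":0,"wz":0,"grip":0},{"x":-0.0295,"y":0.0005,"z":0.0635,"wx":0,"wy":0,"wz":0,"grip":0},{"x":-0.042,"y":0.001,"z":0.09,"wx":0,"wy":0,"wz":0,"grip":0},{"x":-0.052,"y":0.001,"z":0.112,"wx":0,"wy":0,"wz":0,"grip":0},{"x":-0.059,"y":0.001,"z":0.127,"wx":0,"wy":0,"wz":0,"grip":0},{"x":-0.059,"y":0.001,"z":0.127,"wx":0,"wy":0,"wz":0,"grip":0}]'; python3 h.py
```

```text
t: 11.6
position: [518.8, 19.5, 257.5]
orientation: [0.151, -0.685, 0.695, -0.157]
contact_force: [0.4, -0.5, -5.4]
finger_gap: 4.3
grasp_force: 60.5
t11.60 p [518.8  19.5 257.5] z [ 0.426 -0.012 -0.905] y [-0.905  0.012 -0.426] q [ 0.9   0.3  -1.3   2.12  0.77  0.65  2.23] F [ 0.4 -0.5 -5.4] gap 4.3 gf 60.5
```

```bash
for i in 1 2; do :; done
python3 -m creep '[{"x":0,"y":0,"z":0,"wx":0.01,"wy":0,"wz":-0.0215,"grip":0},{"x":0,"y":0,"z":0,"wx":0.02,"wy":0,"wz":-0.043,"grip":0},{"x":0,"y":0,"z":0,"wx":0.03,"wy":-0.0005,"wz":-0.0645,"grip":0},{"x":0,"y":0,"z":0,"wx":0.04,"wy":-0.001,"wz":-0.086,"grip":0},{"x":0,"y":0,"z":0,"wx":0.05,"wy":-0.001,"wz":-0.1075,"grip":0},{"x":0,"y":0,"z":0,"wx":0.06,"wy":-0.0013,"wz":-0.129,"grip":0},{"x":0,"y":0,"z":0,"wx":0.0704,"wy":-0.0015,"wz":-0.151,"grip":0},{"x":0,"y":0,"z":0,"wx":0.0704,"wy":-0.0015,"wz":-0.151,"grip":0}]'>/dev/null; python3 h.py
python3 -m creep '[{"x":0,"y":0,"z":0,"wx":0.01,"wy":0,"wz":-0.0215,"grip":0},{"x":0,"y":0,"z":0,"wx":0.02,"wy":0,"wz":-0.043,"grip":0},{"x":0,"y":0,"z":0,"wx":0.03,"wy":-0.0005,"wz":-0.0645,"grip":0},{"x":0,"y":0,"z":0,"wx":0.04,"wy":-0.001,"wz":-0.086,"grip":0},{"x":0,"y":0,"z":0,"wx":0.05,"wy":-0.001,"wz":-0.1075,"grip":0},{"x":0,"y":0,"z":0,"wx":0.06,"wy":-0.0013,"wz":-0.129,"grip":0},{"x":0,"y":0,"z":0,"wx":0.0704,"wy":-0.0015,"wz":-0.151,"grip":0},{"x":0,"y":0,"z":0,"wx":0.0704,"wy":-0.0015,"wz":-0.151,"grip":0}]'>/dev/null; python3 h.py
python3 -m creep '[{"x":0,"y":0,"z":0,"wx":0.01,"wy":0,"wz":-0.0215,"grip":0},{"x":0,"y":0,"z":0,"wx":0.02,"wy":0,"wz":-0.043,"grip":0},{"x":0,"y":0,"z":0,"wx":0.03,"wy":-0.0005,"wz":-0.0645,"grip":0},{"x":0,"y":0,"z":0,"wx":0.04,"wy":-0.001,"wz":-0.086,"grip":0},{"x":0,"y":0,"z":0,"wx":0.05,"wy":-0.001,"wz":-0.1075,"grip":0},{"x":0,"y":0,"z":0,"wx":0.06,"wy":-0.0013,"wz":-0.129,"grip":0},{"x":0,"y":0,"z":0,"wx":0.0704,"wy":-0.0015,"wz":-0.151,"grip":0},{"x":0,"y":0,"z":0,"wx":0.0704,"wy":-0.0015,"wz":-0.151,"grip":0}]'>/dev/null; python3 h.py wrist:w9
python3 - <<'E'
from fit import *
T,s=tool()
# plate axes at grasp: tool frame then vs now
T0=rot([0.151,-0.685,0.695,-0.157]).as_matrix()
F=T0@np.diag([-1,-1,1])
print(((R.from_matrix(F)*R.from_matrix(T[:3,:3]).inv()).as_rotvec()/2/np.pi).round(4))
E
```

```text
t12.40 p [518.6  19.4 255.1] z [ 0.421 -0.012 -0.907] y [-0.438  0.873 -0.215] q [ 0.71  0.21 -1.01  2.12  0.59  0.55  1.38] F [-0.5  0.4 -4.7] gap 4.9 gf 60.5
t13.20 p [518.8  19.7 255.3] z [ 0.419 -0.011 -0.908] y [0.465 0.861 0.204] q [ 0.52  0.17 -0.75  2.12  0.45  0.51  0.48] F [ 0.5 -0.3 -4.3] gap 4.6 gf 60.5
t14.05 p [519.1  20.  255.7] z [ 0.42  -0.008 -0.908] y [ 0.908 -0.002  0.42 ] q [ 0.33  0.15 -0.53  2.12  0.34  0.49 -0.45] F [ 0.7  0.  -5.1] gap 4.4 gf 60.5
[ 0.0002 -0.001  -0.0016]
```

```bash
python3 -m creep '[{"x":0.0175,"y":-0.001,"z":-0.0304,"wx":0.0002,"wy":-0.001,"wz":-0.0016,"grip":0},{"x":0.0323,"y":-0.002,"z":-0.0621,"wx":0.0002,"wy":-0.001,"wz":-0.0016,"grip":0},{"x":0.045,"y":-0.0025,"z":-0.0893,"wx":0.0002,"wy":-0.001,"wz":-0.0016,"grip":0},{"x":0.0534,"y":-0.003,"z":-0.1074,"wx":0.0002,"wy":-0.001,"wz":-0.0016,"grip":0},{"x":0.0563,"y":-0.003,"z":-0.1171,"wx":0.0002,"wy":-0.001,"wz":-0.0016,"grip":0},{"x":0.0575,"y":-0.003,"z":-0.122,"wx":0.0002,"wy":-0.001,"wz":-0.0016,"grip":0},{"x":0.0575,"y":-0.003,"z":-0.122,"wx":0.0002,"wy":-0.001,"wz":-0.0016,"grip":0}]' >/dev/null; python3 h.py
python3 -m creep '[{"x":0.0007,"y":0,"z":-0.002,"wx":0,"wy":0,"wz":0,"grip":0},{"x":0.0014,"y":0,"z":-0.004,"wx":0,"wy":0,"wz":0,"grip":0},{"x":0.0018,"y":0,"z":-0.006,"wx":0,"wy":0,"wz":0,"grip":0},{"x":0.0018,"y":0,"z":-0.006,"wx":0,"wy":0,"wz":0,"grip":0}]' >/dev/null; python3 h.py wrist:w10
```

```text
t14.75 p [577.   17.4 133.1] z [ 0.425 -0.011 -0.905] y [ 0.905 -0.012  0.425] q [ 0.04  0.41 -0.2   2.18  0.86  0.19 -0.96] F [-0.5  0.6 -5.3] gap 4.5 gf 60.5
t15.20 p [578.9  16.6 130.7] z [ 0.43  -0.012 -0.903] y [ 0.903 -0.018  0.43 ] q [ 0.05  0.41 -0.21  2.19  0.95  0.18 -1.05] F [-12.4  -0.7  18.8] gap 4.5 gf 64.5
```

```bash
python3 -m creep '[{"x":0,"y":0,"z":0.001,"wx":0,"wy":0,"wz":0,"grip":0.2},{"x":0,"y":0,"z":0.001,"wx":0,"wy":0,"wz":0,"grip":0.4},{"x":0,"y":0,"z":0.001,"wx":0,"wy":0,"wz":0,"grip":0.4},{"x":-0.008,"y":0,"z":0.019,"wx":0,"wy":0,"wz":0,"grip":0.4},{"x":-0.021,"y":0,"z":0.047,"wx":0,"wy":0,"wz":0,"grip":0.4},{"x":-0.038,"y":0,"z":0.082,"wx":0,"wy":0,"wz":0,"grip":0.4},{"x":-0.055,"y":0,"z":0.118,"wx":0,"wy":0,"wz":0,"grip":0.4},{"x":-0.06,"y":0,"z":0.13,"wx":0,"wy":0,"wz":0,"grip":0.4}]' >/dev/null; python3 h.py wrist:w11 scene:s11
python3 -c "
from crop import *
sheet('m6',('w11',60,0,452,339),('s11',170,150,160,120))"
```

```text
t16.10 p [519.4  16.5 260.6] z [ 0.43  -0.013 -0.903] y [ 0.902 -0.021  0.43 ] q [ 0.5   0.16 -0.72  2.12  0.42  0.5  -0.54] F [-0.  -0.3  0.2] gap 34.2 gf 0.0
```

View pics/m6.png

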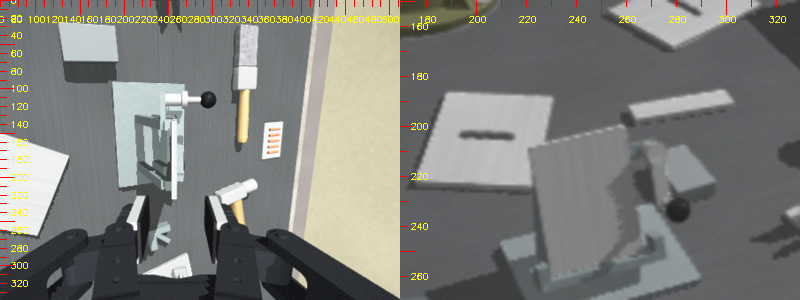

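The plate is back with the bare face outward, top edge from (528,150) to (628,127), catch still open with knob at (678,210). I'll check how square it sits numerically before closing the catch.

Run:
```python
from fit import *
p=[596.3,16,-.022]
im,M,k=load("s11")
P=[bed(-60,-45,6),bed(-60,45,6),bed(60,-45,6)]
print(proj(W(P,p),M,k).round(1).tolist(),"obs (220.7,209.5) (260.7,200.3) (228.7,262.3)")
a=load("sc")[0].astype(int)
# edge search: top-left & left/top edges, in original (sc) and now (s11), via gradient along scanlines
for t in("sc","s8","s11"):
    g=cv2.cvtColor(load(t)[0],cv2.COLOR_BGR2GRAY).astype(float)
    L=[]
    for v in(220,230,240,250):
        d=np.diff(g[v,215:240]);L.append((v,215+int(np.argmax(d))+.5,round(d.max())))
    U=[]
    for u in(222,226,230,248,252,256,260):
        d=np.diff(g[192:215,u]);i=np.argmax(np.abs(d));U.append((u,192+int(i)+.5,round(d[i])))
    print(t,L,U)
# strip in w11: rows -> bright strip columns
w=cv2.cvtColor(load("w11")[0],cv2.COLOR_BGR2GRAY)
for v in range(135,225,10): print(v,[int(x) for x in w[v,240:272]])
```

```text
[[222.4, 208.0], [260.9, 199.1], [231.5, 260.0]] obs (220.7,209.5) (260.7,200.3) (228.7,262.3)
sc [(220, 224.5, 26), (230, 226.5, 36), (240, 232.5, 16), (250, 230.5, 27)] [(222, 207.5, -14), (226, 207.5, -41), (230, 205.5, 29), (248, 201.5, 39), (252, 200.5, 29), (256, 213.5, -36), (260, 198.5, 31)]
s8 [(220, 224.5, 17), (230, 226.5, 18), (240, 228.5, 32), (250, 230.5, 25)] [(222, 207.5, -16), (226, 207.5, -43), (230, 205.5, 30), (248, 210.5, 54), (252, 200.5, 31), (256, 199.5, 31), (260, 198.5, 31)]
s11 [(220, 224.5, 6), (230, 224.5, 32), (240, 226.5, 35), (250, 228.5, 32)] [(222, 208.5, -47), (226, 207.5, -40), (230, 205.5, 29), (248, 201.5, 40), (252, 200.5, 36), (256, 199.5, 28), (260, 200.5, 28)]
135 [115, 205, 220, 220, 216, 220, 214, 200, 203, 201, 199, 200, 202, 198, 157, 201, 209, 212, 211, 209, 157, 143, 156, 212, 217, 216, 214, 203, 132, 122, 122, 123]
145 [121, 196, 205, 198, 136, 134, 198, 224, 225, 221, 179, 164, 155, 149, 239, 248, 248, 247, 247, 239, 224, 223, 223, 221, 222, 222, 219, 198, 128, 126, 121, 120]
155 [185, 142, 119, 120, 119, 120, 120, 121, 134, 145, 144,
[... 361 characters left out ...]
, 245, 238, 222, 219, 220, 222, 218, 220, 213, 145, 125, 123, 121, 119]
185 [67, 60, 66, 61, 59, 65, 64, 73, 84, 79, 67, 65, 58, 113, 244, 251, 251, 249, 247, 240, 225, 222, 224, 225, 224, 223, 218, 144, 88, 120, 122, 120]
195 [69, 79, 96, 98, 106, 121, 123, 118, 72, 63, 66, 63, 64, 109, 238, 250, 250, 249, 248, 239, 205, 196, 201, 201, 199, 198, 200, 185, 132, 120, 123, 120]
205 [96, 116, 195, 196, 133, 121, 125, 141, 141, 142, 140, 143, 139, 160, 234, 250, 249, 249, 247, 234, 155, 132, 133, 135, 156, 158, 156, 125, 119, 120, 122, 115]
215 [70, 76, 79, 79, 71, 73, 80, 115, 114, 111, 115, 113, 116, 138, 233, 250, 250, 247, 245, 215, 138, 122, 121, 117, 124, 122, 119, 118, 122, 121, 122, 118]
```

The plate sits square: its edge is parallel in the wrist view and its top edge is at the same pixels as before. Now to close the catch.

```bash
cat > rv.py <<'E'
from h import *
def rv(X,Z,f=1):  # desired tool x, z axes -> rotvec in turns from present
    T,s=tool();Z=np.array(Z,float);Z/=np.linalg.norm(Z);Y=np.cross(Z,X);Y/=np.linalg.norm(Y);X=np.cross(Y,Z)
    v=(R.from_matrix(np.c_[X,Y,Z])*R.from_matrix(T[:3,:3]).inv()).as_rotvec()/2/np.pi
    print("turn",v.round(4),"deg",np.linalg.norm(v)*360)
E
python3 -c "
from rv import *
rv([1,0,0],[0,0,-1])"
```

```text
turn [ 0.0563  0.0544 -0.2419] deg 91.51567709782049
```

```bash
python3 -m creep '[{"x":0.01,"y":0.005,"z":0,"wx":0.0051,"wy":0.00495,"wz":-0.022,"grip":0.5},{"x":0.02,"y":0.01,"z":0,"wx":0.0102,"wy":0.0099,"wz":-0.044,"grip":0.5},{"x":0.03,"y":0.015,"z":0,"wx":0.0154,"wy":0.0148,"wz":-0.066,"grip":0.5},{"x":0.04,"y":0.02,"z":0,"wx":0.0205,"wy":0.0198,"wz":-0.088,"grip":0.5},{"x":0.055,"y":0.025,"z":0,"wx":0.0256,"wy":0.0247,"wz":-0.11,"grip":0.5},{"x":0.07,"y":0.03,"z":0,"wx":0.0307,"wy":0.0297,"wz":-0.132,"grip":0.5},{"x":0.08,"y":0.035,"z":0,"wx":0.0358,"wy":0.0346,"wz":-0.154,"grip":0.5},{"x":0.09,"y":0.04,"z":0,"wx":0.0409,"wy":0.0396,"wz":-0.176,"grip":0.5}]' >/dev/null
python3 -m creep '[{"x":0.01,"y":0.006,"z":0,"wx":0.0051,"wy":0.00495,"wz":-0.022,"grip":0.5},{"x":0.025,"y":0.012,"z":0,"wx":0.0102,"wy":0.0099,"wz":-0.044,"grip":0.5},{"x":0.0395,"y":0.0233,"z":-0.02,"wx":0.0154,"wy":0.0148,"wz":-0.0659,"grip":0.5},{"x":0.0395,"y":0.0233,"z":-0.06,"wx":0.0154,"wy":0.0148,"wz":-0.0659,"grip":0.5},{"x":0.0395,"y":0.0233,"z":-0.08,"wx":0.0154,"wy":0.0148,"wz":-0.0659,"grip":0.5},{"x":0.0395,"y":0.0233,"z":-0.08,"wx":0.0154,"wy":0.0148,"wz":-0.0659,"grip":0.5}]' >/dev/null; python3 h.py wrist:w12
python3 - <<'E'
from fit import *
im,M,k=load("w12");e=proj([[649,79.8,87.3]],M,k)[0];print("expect",e.round(1))
x,y=e.astype(int);g=im[max(y-40,0):y+40,x-35:x+36].max(axis=2)
n,l,s,c=cv2.connectedComponentsWithStats((g<60).astype("uint8"))
print([(a.tolist(),(b+[x-35,max(y-40,0)]).round(1).tolist()) for a,b in zip(s[1:],c[1:]) if a[4]>30])
E
```

```text
t17.55 p [647.5  79.9 175.3] z [-0.004  0.002 -1.   ] y [ 0.001 -1.    -0.002] q [ 0.05  0.61 -0.36  1.51  0.23  1.06 -1.93] F [-0.4 -1.   1. ] gap 42.8 gf 0.0
expect [257.8 192.6]
[([24, 31, 26, 26, 504], [258.6, 195.3])]
```

```bash
python3 -m creep '[{"x":0,"y":0,"z":-0.05,"wx":0,"wy":0,"wz":0,"grip":0.5},{"x":0,"y":0,"z":-0.1,"wx":0,"wy":0,"wz":0,"grip":0.5},{"x":0,"y":0,"z":-0.1,"wx":0,"wy":0,"wz":0,"grip":0.5},{"x":0,"y":0,"z":-0.1,"wx":0,"wy":0,"wz":0,"grip":0},{"x":0,"y":0,"z":-0.1,"wx":0,"wy":0,"wz":0,"grip":0},{"x":0,"y":0,"z":-0.1,"wx":0,"wy":0,"wz":0,"grip":0},{"x":0,"y":0,"z":-0.1,"wx":0,"wy":0,"wz":0,"grip":0}]' >/dev/null; python3 h.py
python3 -m creep '[{"x":-0.0006,"y":-0.0096,"z":0.0009,"wx":0,"wy":0,"wz":0,"grip":0},{"x":-0.0021,"y":-0.0187,"z":0.0036,"wx":0,"wy":0,"wz":0,"grip":0},{"x":-0.0043,"y":-0.027,"z":0.008,"wx":0,"wy":0,"wz":0,"grip":0},{"x":-0.0071,"y":-0.0341,"z":0.0138,"wx":0,"wy":0,"wz":0,"grip":0},{"x":-0.0105,"y":-0.0397,"z":0.021,"wx":0,"wy":0,"wz":0,"grip":0},{"x":-0.0144,"y":-0.0435,"z":0.0288,"wx":0,"wy":0,"wz":0,"grip":0},{"x":-0.0184,"y":-0.0454,"z":0.0374,"wx":0,"wy":0,"wz":0,"grip":0}]' >/dev/null; python3 h.py
```

```text
t18.25 p [649.9  80.7  81.1] z [ 0.006  0.005 -1.   ] y [ 0.    -1.    -0.005] q [ 0.03  0.71 -0.33  1.61  0.28  0.86 -1.97] F [-0.4  1.6  6. ] gap 18.5 gf 59.1
t18.95 p [632.1  37.3 117.6] z [ 0.007  0.008 -1.   ] y [ 0.002 -1.    -0.008] q [ 0.12  0.64 -0.35  1.64  0.26  0.9  -1.9 ] F [  8.5   5.8 -12.6] gap 18.4 gf 58.8
```

Tracking well. I'll press on past the closed position to reach the stop.

```bash
python3 -m creep '[{"x":-0.003,"y":0,"z":0.006,"wx":0,"wy":0,"wz":0,"grip":0},{"x":-0.005,"y":0,"z":0.0105,"wx":0,"wy":0,"wz":0,"grip":0},{"x":-0.0065,"y":0,"z":0.014,"wx":0,"wy":0,"wz":0,"grip":0},{"x":-0.0065,"y":0,"z":0.014,"wx":0,"wy":0,"wz":0,"grip":0},{"x":-0.0065,"y":0,"z":0.014,"wx":0,"wy":0,"wz":0,"grip":0}]' >/dev/null; python3 h.py
```

```text
t19.45 p [626.3  35.3 131. ] z [ 0.008  0.006 -1.   ] y [-0.002 -1.    -0.006] q [ 0.12  0.62 -0.35  1.64  0.25  0.92 -1.89] F [ 8.5  2.6 -2.9] gap 18.6 gf 59.7
```

```bash
python3 -m creep '[{"x":0,"y":0,"z":0,"wx":0,"wy":0,"wz":0,"grip":0.5},{"x":0,"y":0,"z":0,"wx":0,"wy":0,"wz":0,"grip":0.5},{"x":0,"y":0,"z":0.03,"wx":0,"wy":0,"wz":0,"grip":0.5},{"x":0,"y":0,"z":0.055,"wx":0,"wy":0,"wz":0,"grip":0.5},{"x":0,"y":0,"z":0.055,"wx":0,"wy":0,"wz":0,"grip":0.5}]' >/dev/null; python3 h.py wrist:w13 scene:s13
python3 - <<'E'
from fit import *
im,M,k=load("w13");e=proj([[628.6,34.2,129]],M,k)[0];print("expect",e.round(1))
for d in(5,10,15):
    print(d,proj([[628.6+C*46*np.sin(np.radians(d)),34.2,129-S*46*np.sin(np.radians(d))]],M,k)[0].round(1))
x,y=e.astype(int);g=im[max(y-40,0):y+40,x-35:x+36].max(axis=2)
n,l,s,c=cv2.connectedComponentsWithStats((g<60).astype("uint8"))
print([(a.tolist(),(b+[x-35,max(y-40,0)]).round(1).tolist()) for a,b in zip(s[1:],c[1:]) if a[4]>30])
def blob(t):
    g=load(t)[0][205:235,245:280].max(axis=2);n,l,s,c=cv2.connectedComponentsWithStats((g<55).astype("uint8"));i=1+np.argmax(s[1:,4]);return s[i].tolist(),(c[i]+[245,205]).round(2)
print(blob("sc"),blob("s13"))
E
```

```text
t20.05 p [623.1  34.3 185.1] z [ 0.001  0.004 -1.   ] y [ 0.    -1.    -0.004] q [ 0.13  0.56 -0.37  1.58  0.22  1.04 -1.87] F [ 0.2  0.2 -0.3] gap 42.7 gf 0.0
expect [259.1 201.9]
5 [259.1 198.3]
10 [259.1 194.7]
15 [259.1 191.3]
[([21, 28, 29, 29, 646], [259.5, 202.8])]
([9, 11, 9, 9, 60], array([258.17, 220.13])) ([9, 11, 10, 9, 60], array([258.25, 220.05]))
```

The catch is closed; the knob's pixels in the scene view match the start. On to the guard.

```bash
python3 -m creep '[{"x":0,"y":-0.01,"z":0.045,"wx":0,"wy":0,"wz":0,"grip":0.5},{"x":-0.01,"y":-0.05,"z":0.07,"wx":0,"wy":0,"wz":0,"grip":0.5},{"x":-0.02,"y":-0.095,"z":0.08,"wx":0,"wy":0,"wz":0,"grip":0.5},{"x":-0.03,"y":-0.14,"z":0.08,"wx":0,"wy":0,"wz":0,"grip":0.5},{"x":-0.04,"y":-0.185,"z":0.08,"wx":0,"wy":0,"wz":0,"grip":0.5},{"x":-0.05,"y":-0.23,"z":0.08,"wx":0,"wy":0,"wz":0,"grip":0.5},{"x":-0.05,"y":-0.275,"z":0.08,"wx":0,"wy":0,"wz":0,"grip":0.5},{"x":-0.05,"y":-0.31,"z":0.08,"wx":0,"wy":0,"wz":0,"grip":0.5}]' >/dev/null; python3 h.py wrist:w14
python3 - <<'E'
from rv import *
C,S=np.cos(np.radians(65)),np.sin(np.radians(65));y=.19
xs=np.array([C*np.cos(y),C*np.sin(y),-S]);rv([-np.sin(y),np.cos(y),0],xs)
E
python3 -c "
from crop import *
sheet('m7',('w14',140,90,260,195),('w2',390,80,108,81))"
```

```text
t20.90 p [ 570.2 -285.9  262.5] z [-0.003 -0.    -1.   ] y [-0.009 -1.     0.   ] q [ 0.63  0.52 -0.34  1.42  0.18  1.23 -1.31] F [-0.9 -5.6 -0.4] gap 43.0 gf 0.0
turn [-0.0503 -0.0613  0.2768] deg 103.66342516672525
```

View pics/m7.png

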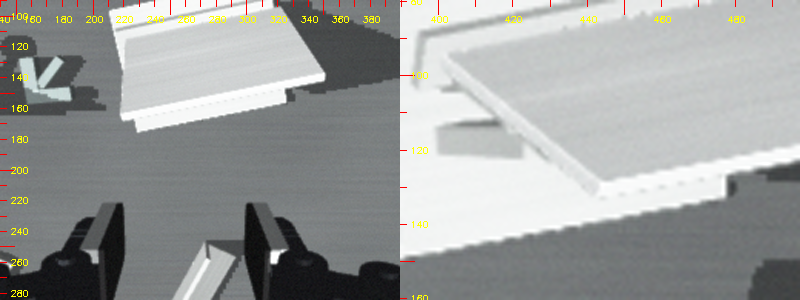

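Guard's top edge runs from (121,115) to (324,74) in the left crop, and its left top corner is at (597,186) in the right crop.

Run:
```python
from fit import *
a,b,c=load("w1")[1:],load("w2")[1:],load("w14")[1:]
print("L",tri([(*a,(174.7,124.9)),(*b,(442.7,129.7)),(*c,(218.1,164.2))]).round(1),tri([(*a,(174.7,124.9)),(*b,(442.7,129.7))]).round(1),tri([(*b,(442.7,129.7)),(*c,(218.1,164.2))]).round(1))
print("R",tri([(*a,(295.3,102.5)),(*c,(350.1,137.6))]).round(1))
st()
```

```text
L [ 589.  -238.7  127.9] [ 589.  -238.6  128. ] [ 588.8 -238.9  127.5]
R [ 613.9 -367.   123.5]
t20.90 p [ 570.2 -285.9  262.5] z [-0.003 -0.    -1.   ] y [-0.009 -1.     0.   ] q [ 0.63  0.52 -0.34  1.42  0.18  1.23 -1.31] F [-0.9 -5.6 -0.4] gap 43.0 gf 0.0
```

```bash
python3 -m creep '[{"x":-0.002,"y":-0.005,"z":0,"wx":-0.0039,"wy":-0.0047,"wz":0.0213,"grip":0.45},{"x":-0.004,"y":-0.01,"z":0,"wx":-0.0077,"wy":-0.0094,"wz":0.0426,"grip":0.45},{"x":-0.006,"y":-0.015,"z":0,"wx":-0.0116,"wy":-0.0141,"wz":0.0639,"grip":0.45},{"x":-0.008,"y":-0.02,"z":0,"wx":-0.0155,"wy":-0.0188,"wz":0.0852,"grip":0.45},{"x":-0.01,"y":-0.025,"z":0,"wx":-0.0194,"wy":-0.0236,"wz":0.1065,"grip":0.45},{"x":-0.013,"y":-0.031,"z":0,"wx":-0.0232,"wy":-0.0283,"wz":0.1278,"grip":0.45},{"x":-0.013,"y":-0.031,"z":0,"wx":-0.0271,"wy":-0.033,"wz":0.149,"grip":0.45},{"x":-0.013,"y":-0.031,"z":0,"wx":-0.031,"wy":-0.0377,"wz":0.1703,"grip":0.45}]' >/dev/null
python3 -m creep '[{"x":0,"y":0,"z":0,"wx":-0.0039,"wy":-0.0047,"wz":0.0213,"grip":0.45},{"x":0,"y":0,"z":0,"wx":-0.0077,"wy":-0.0094,"wz":0.0426,"grip":0.45},{"x":0.003,"y":0,"z":-0.02,"wx":-0.0116,"wy":-0.0141,"wz":0.0639,"grip":0.45},{"x":0.006,"y":-0.001,"z":-0.04,"wx":-0.0155,"wy":-0.0188,"wz":0.0852,"grip":0.45},{"x":0.009,"y":-0.002,"z":-0.06,"wx":-0.0193,"wy":-0.0236,"wz":0.1065,"grip":0.45},{"x":0.011,"y":-0.002,"z":-0.078,"wx":-0.0193,"wy":-0.0236,"wz":0.1065,"grip":0.45},{"x":0.011,"y":-0.002,"z":-0.078,"wx":-0.0193,"wy":-0.0236,"wz":0.1065,"grip":0.45},{"x":0.011,"y":-0.002,"z":-0.078,"wx":-0.0193,"wy":-0.0236,"wz":0.1065,"grip":0.45}]' >/dev/null; python3 h.py wrist:w15
python3 - <<'E'
from rv import *
C,S=np.cos(np.radians(65)),np.sin(np.radians(65));y=.19
xs=np.array([C*np.cos(y),C*np.sin(y),-S]);rv([-np.sin(y),np.cos(y),0],xs)
E
```

```text
t22.55 p [ 571.6 -307.5  187.2] z [ 0.411  0.084 -0.908] y [0.89  0.181 0.419] q [ 1.2   0.6  -0.92  1.83  0.37  0.59  0.39] F [-0.1 -0.2  0.6] gap 38.7 gf 0.0
turn [ 0.0001 -0.0006 -0.0017] deg 0.6661505030954222
```

```bash
python3 -m creep '[{"x":0.013,"y":0.0025,"z":-0.029,"wx":0,"wy":-0.0006,"wz":-0.0017,"grip":0.45},{"x":0.025,"y":0.0048,"z":-0.055,"wx":0,"wy":-0.0006,"wz":-0.0017,"grip":0.45},{"x":0.033,"y":0.0063,"z":-0.0726,"wx":0,"wy":-0.0006,"wz":-0.0017,"grip":0.45},{"x":0.033,"y":0.0063,"z":-0.0726,"wx":0,"wy":-0.0006,"wz":-0.0017,"grip":0.45},{"x":0.033,"y":0.0063,"z":-0.0726,"wx":0,"wy":-0.0006,"wz":-0.0017,"grip":0},{"x":0.033,"y":0.0063,"z":-0.0726,"wx":0,"wy":-0.0006,"wz":-0.0017,"grip":0},{"x":0.033,"y":0.0063,"z":-0.0726,"wx":0,"wy":-0.0006,"wz":-0.0017,"grip":0},{"x":0.033,"y":0.0063,"z":-0.0726,"wx":0,"wy":-0.0006,"wz":-0.0017,"grip":0}]' >/dev/null; python3 h.py
python3 -m creep '[{"x":0,"y":0,"z":0,"wx":0,"wy":0,"wz":0,"grip":0},{"x":0,"y":0,"z":0,"wx":0,"wy":0,"wz":0,"grip":0}]' >/dev/null; python3 h.py
```

```text
t23.35 p [ 605.5 -302.3  116.4] z [ 0.418  0.077 -0.905] y [0.889 0.172 0.425] q [ 1.06  0.69 -0.77  1.85  0.46  0.43  0.29] F [0.3 1.2 7.4] gap 5.0 gf 60.3
t23.55 p [ 605.5 -302.3  116.4] z [ 0.418  0.077 -0.905] y [0.889 0.172 0.425] q [ 1.06  0.69 -0.77  1.85  0.46  0.43  0.29] F [-1.1  0.1  7.9] gap 4.7 gf 60.3
```

```bash
python3 -m creep '[{"x":-0.007,"y":-0.0014,"z":0.016,"wx":0,"wy":0,"wz":0,"grip":0},{"x":-0.018,"y":-0.0035,"z":0.04,"wx":0,"wy":0,"wz":0,"grip":0},{"x":-0.033,"y":-0.0064,"z":0.073,"wx":0,"wy":0,"wz":0,"grip":0},{"x":-0.047,"y":-0.009,"z":0.103,"wx":0,"wy":0,"wz":0,"grip":0},{"x":-0.05,"y":-0.005,"z":0.14,"wx":0,"wy":0,"wz":0,"grip":0},{"x":-0.045,"y":0.01,"z":0.17,"wx":0,"wy":0,"wz":0,"grip":0},{"x":-0.035,"y":0.04,"z":0.186,"wx":0,"wy":0,"wz":0,"grip":0},{"x":-0.03,"y":0.08,"z":0.186,"wx":0,"wy":0,"wz":0,"grip":0}]' >/dev/null; python3 h.py
python3 -c "
from rv import *
rv([-np.sin(.164),np.cos(.164),0],[0,0,-1])"
```

```text
t24.35 p [ 575.  -223.6  302.6] z [ 0.418  0.075 -0.905] y [0.89  0.168 0.425] q [ 1.2   0.41 -1.04  1.77  0.25  0.75  0.31] F [ 1.3  0.1 -2.3] gap 5.2 gf 59.9
turn [-0.0116  0.0688 -0.0034] deg 25.16086884222154
```

```bash
python3 -m creep '[{"x":0.004,"y":0.04,"z":0,"wx":-0.0029,"wy":0.0172,"wz":-0.0009,"grip":0},{"x":0.008,"y":0.08,"z":0,"wx":-0.0058,"wy":0.0344,"wz":-0.0017,"grip":0},{"x":0.012,"y":0.125,"z":0,"wx":-0.0087,"wy":0.0516,"wz":-0.0026,"grip":0},{"x":0.016,"y":0.17,"z":0,"wx":-0.0116,"wy":0.0688,"wz":-0.0034,"grip":0},{"x":0.02,"y":0.215,"z":0,"wx":-0.0116,"wy":0.0688,"wz":-0.0034,"grip":0},{"x":0.025,"y":0.26,"z":0,"wx":-0.0116,"wy":0.0688,"wz":-0.0034,"grip":0},{"x":0.03,"y":0.3,"z":0,"wx":-0.0116,"wy":0.0688,"wz":-0.0034,"grip":0},{"x":0.035,"y":0.34,"z":0,"wx":-0.0116,"wy":0.0688,"wz":-0.0034,"grip":0}]' >/dev/null; python3 h.py
python3 -m creep '[{"x":0.005,"y":0.04,"z":0,"wx":0,"wy":0,"wz":0,"grip":0},{"x":0.008,"y":0.08,"z":0,"wx":0,"wy":0,"wz":0,"grip":0},{"x":0.01,"y":0.12,"z":0,"wx":0,"wy":0,"wz":0,"grip":0},{"x":0.014,"y":0.15,"z":0,"wx":0,"wy":0,"wz":0,"grip":0},{"x":0.016,"y":0.17,"z":0,"wx":0,"wy":0,"wz":0,"grip":0},{"x":0.016,"y":0.17,"z":0,"wx":0,"wy":0,"wz":0,"grip":0},{"x":0.016,"y":0.17,"z":0,"wx":0,"wy":0,"wz":0,"grip":0}]' >/dev/null; python3 h.py wrist:w16 scene:s16
python3 -c "
from rv import *
rv([-np.sin(.164),np.cos(.164),0],[0,0,-1])
from fit import *
p=[625.4,303.9,.164]
for t in('w16','s16'):
    print(t,proj(W([(35,75,6),(35,-75,6),(-35,-75,6),(-35,75,6)],p),*load(t)[1:]).round(1).tolist())"
```

```text
t25.15 p [608.8 119.3 300. ] z [-0.004  0.003 -1.   ] y [ 0.986  0.166 -0.003] q [ 0.24  0.55 -0.84  1.4   0.4   1.37 -0.43] F [-0.1 -0.3 -3.4] gap 4.8 gf 59.9
t25.95 p [625.7 286.3 300. ] z [-0.003  0.002 -1.   ] y [ 0.986  0.165 -0.003] q [-0.08  0.66 -0.8   1.19  0.45  1.46 -0.65] F [-0.4 -0.7 -2.9] gap 4.9 gf 59.9
turn [-0.0004 -0.0005 -0.0002] deg 0.24756798008357186
w16 [[286.6, 95.3], [283.9, 194.3], [240.0, 194.1], [238.5, 95.1]]
s16 [[386.9, 229.0], [343.0, 250.5], [323.7, 234.2], [366.8, 214.7]]
```

Run:
```python
from fit import *
im,M,k=load("w16");g=cv2.cvtColor(im,cv2.COLOR_BGR2GRAY)
for v in(100,108,116,124,135,150,170,185): print(v,g[v,228:298:1].tolist())
print("col262",g[80:215:3,262].tolist()); print("col245",g[80:215:3,245].tolist())
p=[625.4,303.9,.164]
for z,h in((28,4.7),(40,15)): print(z,proj(W([(h,75,z),(-h,75,z),(h,-75,z),(-h,-75,z)],p),M,k).round(1).tolist())
T=tool()[0]; print("guard top/bottom",proj([(T@[x,3*s,zz,1])[:3] for zz in(-12,98) for x in(65,) for s in(-1,1)],M,k).round(1).tolist())
```

```text
100 [116, 117, 120, 119, 119, 122, 121, 122, 122, 115, 105, 216, 243, 245, 246, 246, 247, 246, 247, 245, 243, 238, 226, 220, 190, 186, 186, 183, 190, 184, 185, 199, 242, 244, 243, 245, 243, 191, 175, 198, 205, 204, 205, 200, 205, 200, 204, 206, 215, 242, 244, 247, 246, 245, 245, 245, 244, 245, 240, 152, 121, 123, 122, 122, 123, 125, 122, 122, 122, 125]
108 [114, 122, 119, 125, 120, 122, 126, 120, 119, 118, 108, 216, 243, 245, 245, 245, 246, 246, 245, 243, 241, 239, 228, 221, 192, 185, 184, 182, 187, 188, 183, 198, 242, 245, 242, 243, 191, 175, 190, 204, 205, 208, 203, 202, 205, 199, 207, 208, 225, 241, 244, 246, 245, 244, 246, 244, 244, 243, 230, 146, 123, 121, 125, 122, 124, 122, 125, 127, 128, 125]
116 [120, 120, 119, 123, 120, 118, 118, 119, 118, 123, 124, 184, 241, 245, 245, 246, 247, 246, 246, 243, 243, 236, 227, 220, 196, 237, 251, 254, 254, 254, 254, 253, 254, 254, 253, 253, 253, 246, 223, 206, 207, 206, 205, 204, 205, 202, 207, 208, 226, 240, 244, 246, 246, 245, 245, 245, 244, 243, 226, 141, 123, 126, 125, 127, 127, 122, 124, 124, 121, 123]
124 [119, 118, 120, 121, 119, 123, 
[... 1718 characters left out ...]
, 123, 126, 127, 124]
col262 [124, 123, 123, 128, 128, 222, 243, 243, 244, 243, 240, 254, 253, 253, 253, 253, 253, 253, 253, 253, 253, 253, 253, 253, 254, 253, 254, 254, 253, 254, 253, 254, 254, 254, 254, 254, 254, 254, 254, 254, 253, 253, 253, 254, 254]
col245 [124, 120, 123, 118, 121, 227, 247, 247, 246, 246, 246, 245, 246, 246, 246, 243, 243, 242, 244, 244, 242, 243, 241, 245, 243, 246, 243, 243, 244, 242, 242, 244, 242, 244, 242, 243, 244, 240, 156, 81, 120, 118, 112, 118, 117]
28 [[266.1, 94.1], [259.2, 94.1], [265.1, 198.2], [258.9, 198.2]]
40 [[273.9, 93.5], [251.5, 93.4], [272.2, 200.6], [251.9, 200.5]]
guard top/bottom [[253.4, 115.4], [267.6, 115.4], [256.5, 114.5], [264.0, 114.5]]
```

The foot's edges in the new view match the fitted pose to under a pixel. Lowering now.

```bash
python3 -m creep '[{"x":0,"y":0.0158,"z":-0.03,"wx":-0.0004,"wy":-0.0005,"wz":0,"grip":0},{"x":0,"y":0.0158,"z":-0.07,"wx":-0.0004,"wy":-0.0005,"wz":0,"grip":0},{"x":0,"y":0.0158,"z":-0.11,"wx":-0.0004,"wy":-0.0005,"wz":0,"grip":0},{"x":0,"y":0.0158,"z":-0.14,"wx":-0.0004,"wy":-0.0005,"wz":0,"grip":0},{"x":0,"y":0.0158,"z":-0.15,"wx":-0.0004,"wy":-0.0005,"wz":0,"grip":0},{"x":0,"y":0.0158,"z":-0.15,"wx":-0.0004,"wy":-0.0005,"wz":0,"grip":0},{"x":0,"y":0.0158,"z":-0.15,"wx":-0.0004,"wy":-0.0005,"wz":0,"grip":0}]' >/dev/null; python3 h.py
python3 -m creep '[{"x":0,"y":0,"z":-0.006,"wx":0,"wy":0,"wz":0,"grip":0},{"x":0,"y":0,"z":-0.012,"wx":0,"wy":0,"wz":0,"grip":0},{"x":0,"y":0,"z":-0.018,"wx":0,"wy":0,"wz":0,"grip":0},{"x":0,"y":0,"z":-0.024,"wx":0,"wy":0,"wz":0,"grip":0},{"x":0,"y":0,"z":-0.024,"wx":0,"wy":0,"wz":0,"grip":0}]' >/dev/null; python3 h.py
```

```text
t26.65 p [626.2 304.  152. ] z [ 0.002  0.003 -1.   ] y [0.986 0.165 0.002] q [-0.1   0.77 -0.75  1.41  0.54  1.17 -0.75] F [ 0.2 -0.6 -2.8] gap 4.7 gf 59.8
t27.15 p [624.9 303.5 124.8] z [-0.002  0.    -1.   ] y [ 0.986  0.167 -0.002] q [-0.11  0.79 -0.74  1.44  0.56  1.13 -0.77] F [-0.3  0.2 -2.7] gap 4.9 gf 59.8
```

```bash
python3 -m creep '[{"x":0,"y":0,"z":-0.005,"wx":0,"wy":0,"wz":0,"grip":0},{"x":0,"y":0,"z":-0.01,"wx":0,"wy":0,"wz":0,"grip":0},{"x":0,"y":0,"z":-0.014,"wx":0,"wy":0,"wz":0,"grip":0},{"x":0,"y":0,"z":-0.018,"wx":0,"wy":0,"wz":0,"grip":0},{"x":0,"y":0,"z":-0.018,"wx":0,"wy":0,"wz":0,"grip":0}]' >/dev/null; python3 h.py
python3 -m creep '[{"x":0,"y":0,"z":-0.002,"wx":0,"wy":0,"wz":0,"grip":0},{"x":0,"y":0,"z":-0.004,"wx":0,"wy":0,"wz":0,"grip":0},{"x":0,"y":0,"z":-0.006,"wx":0,"wy":0,"wz":0,"grip":0},{"x":0,"y":0,"z":-0.006,"wx":0,"wy":0,"wz":0,"grip":0}]' >/dev/null; python3 h.py
```

```text
t27.65 p [625.1 303.6 107.3] z [-0.001  0.001 -1.   ] y [ 0.986  0.167 -0.001] q [-0.11  0.81 -0.73  1.45  0.57  1.1  -0.78] F [ 0.4 -1.  -2.8] gap 4.5 gf 59.8
t28.05 p [625.5 304.3 102.7] z [ 0.001  0.002 -1.   ] y [0.986 0.167 0.001] q [-0.11  0.82 -0.73  1.46  0.58  1.09 -0.79] F [0.1 0.6 1. ] gap 4.7 gf 60.5
```

```bash
python3 -m creep '[{"x":0,"y":0,"z":-0.0015,"wx":0,"wy":0,"wz":0,"grip":0},{"x":0,"y":0,"z":-0.003,"wx":0,"wy":0,"wz":0,"grip":0},{"x":0,"y":0,"z":-0.003,"wx":0,"wy":0,"wz":0,"grip":0}]' >/dev/null; python3 h.py wrist:w20
```

```text
t28.40 p [626.  304.8 102.5] z [ 0.003  0.003 -1.   ] y [0.986 0.166 0.004] q [-0.11  0.82 -0.73  1.46  0.58  1.08 -0.79] F [-3.2 -2.5 17.6] gap 4.7 gf 63.0
```

```bash
python3 -m creep '[{"x":0,"y":0,"z":0.002,"wx":0,"wy":0,"wz":0,"grip":0},{"x":0,"y":0,"z":0.002,"wx":0,"wy":0,"wz":0,"grip":0.2},{"x":0,"y":0,"z":0.002,"wx":0,"wy":0,"wz":0,"grip":0.4},{"x":0,"y":0,"z":0.002,"wx":0,"wy":0,"wz":0,"grip":0.4},{"x":0,"y":0,"z":0.03,"wx":0,"wy":0,"wz":0,"grip":0.4},{"x":0,"y":0,"z":0.07,"wx":0,"wy":0,"wz":0,"grip":0.4},{"x":-0.02,"y":0,"z":0.11,"wx":0,"wy":0,"wz":0,"grip":0.4},{"x":-0.05,"y":0,"z":0.15,"wx":0,"wy":0,"wz":0,"grip":0.4}]' >/dev/null
python3 -m creep '[{"x":-0.04,"y":0,"z":0.02,"wx":0,"wy":0,"wz":0,"grip":0.4},{"x":-0.08,"y":0,"z":0.04,"wx":0,"wy":0,"wz":0,"grip":0.4},{"x":-0.1,"y":0,"z":0.05,"wx":0,"wy":0,"wz":0,"grip":0.4},{"x":-0.1,"y":0,"z":0.05,"wx":0,"wy":0,"wz":0,"grip":0.4}]' >/dev/null
python3 h.py top:t21 scene:s21
python3 - <<'E'
import cv2,numpy as np
a=cv2.imread("pics/s21.png")[130:330,170:436];b=cv2.imread("pics/t21.png")[110:210,140:273]
cv2.imwrite("pics/fin.png",np.hstack([cv2.resize(x,(400,300),interpolation=cv2.INTER_CUBIC) for x in(a,b)]))
from fit import *
im,M,k=load("s21");p=[625.4,303.9,.164]
print((proj(W([(0,65,116),(0,-65,116),(0,65,41),(0,-65,41)],p),M,k)-[170,130]).round(1)*1.504)
E
```

```text
t29.70 p [475.8 303.6 299.2] z [ 0.001  0.001 -1.   ] y [0.986 0.166 0.001] q [-0.06  0.46 -0.86  1.56  0.36  1.29 -0.81] F [0.6 0.2 0.5] gap 34.0 gf 0.0
[[318.5472  86.9312]
 [258.688  112.1984]
 [310.2752 123.6288]
 [252.5216 149.9488]]
```

View pics/fin.png

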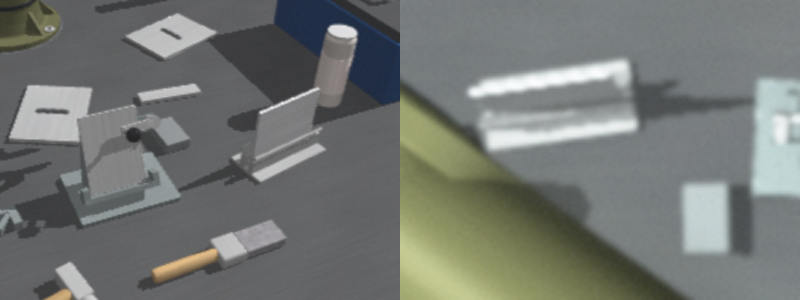

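The guard stands upright and fully down in the foot: its top edge runs from (257,113) to (319,89), against a prediction of (259,112)–(319,87). The plate shows its bare face under the closed catch, knob at (133,134). The other things on the bench that these crops show look undisturbed, so I'm handing in.

```bash
python3 -c "
from rig import r
print(r.hand_in())"
```

```text
the job is handed in; nothing more can be done
None
```

The job is handed in at about 30 s: the plate is turned over and back on the rest with its bare face showing and the catch closed across it, and the guard stands upright, fully down and central in the foot's slot; the hand-in gave no verdict.

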